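# Stack a clock movement in its assembly nest and start the station

## Robot

A 7-joint arm with a two-finger parallel gripper is mounted at the origin on the work surface. World frame = base frame: x ahead of the robot, y to its left, z up, the work surface at z = 0. Lengths are in m, angles in rad, forces in N, time in s.
With the tool pointing down it reaches from about 0.425 to 0.925 m from the base axis. Payload 6.8 kg.
Tool frame: the origin (TCP) lies on the centre line of the jaws, within the pads' length; the fingertips stand 14 mm ahead of it and the grasp point (between the pads) lies 5 mm behind it (bot.finger_overhang is the distance from the TCP to the fingertips, in m); z points along the fingers, y is the line along which they close (so a half turn about z gives the same grasp; the last joint's range is limited). The gripper opens to 85 mm and grips with 20 to 120 N. Pads are 22 mm wide; open, the fingers measure 114 mm over their backs; the gripper's body (76 mm by 85 mm) begins 54 mm behind the grasp point. The pads swing forward as they close: fully open they stand 13 mm farther back than shut.
Start: joints at [-1.263, 0.477, 0.022, 1.555, -0.011, 1.109, -0.083], TCP at [0.273, 0.618, 0.245] pointing down, gripper open.
Joint ranges: [-2.96, 2.96], [-0.34, 2.1], [-1.41, 1.46], [0.24, 2.44], [-1.37, 4.51], [0.17, 1.92], [-2.96, 2.96]. Speed limits (rad/s): [2.39, 2.39, 3.14, 3.14, 3.14, 3.14, 3.14].

## Interface

Orientations are given as a unit quaternion [w, x, y, z].
In Python, from station import bot gives the robot as it stands.
- The arm moves only by the shell command python3 -m inch 'ROWS' [OPENING] [FORCE]. ROWS is JSON, a list of rows, each a list of 4 numbers: the shift along the tool's x, y, z in m, then the turn about the tool's z in degrees. A call has 1 to 12 rows; each row shifts and turns the commanded pose from where the row before left it, along the tool's axes as they then stand; what a row does not reach is not made up. A row lasts 1/10 s, in which the tool goes at most 50 mm and 8.59 degrees, less where a joint would pass 70% of its speed; a pose out of reach is approached as far as the arm can. A call is refused whole if a number of a shift passes 0.05 or a number of a turn 8.59, either way. A call with a gripper value outside its range is refused whole. OPENING is the finger opening in m, from 0 to 0.0854, set as the call begins (- or left out, the last holds). The fingers move at their own pace and stop on an object; FORCE is the grip in N (left out, the last holds). Time passes only in rows, so rows that do not move let the fingers close. It gives the time, the measured TCP pose, the force, the opening and the grip force at its end, in the units of the state.
- bot.get_obs(): the state, without advancing time (a new reading comes with each control period).
- bot.read_camera(name): name is "scene" or "top" or "wrist"; returns a dict with "color" (480x640x3 uint8, red, green, blue), "mtx" (3x3 intrinsics, pixels), "world_from_camera" (4x4, takes a point from camera to world coordinates); the wrist camera has in their place "hand_eye" (4x4, takes a point from camera to tool coordinates, whose origin is the TCP and whose axes are the flange's). Camera axes: x right, y up, looking along -z (the intrinsics and any distortion apply to the point x, -y, -z); pixel columns grow to the right and rows downward; lengths in m; the calibration is good to about 2 mm. A picture is of the moment at which its call begins: read the wrist's pose just before it. There is no depth.
- bot.hand_in(): hands the job in; it is judged then, once.
The state is a dict: "t": time; "q": joint angles; "joint_vel": joint speeds; "joint_torque": joint torques, N m; "eef_pos": TCP position; "tool_rot": TCP orientation; "contact_force": force on the tool from outside, world axes, zero at the start; "torque": the same for the moment, N m; "gripper_width": opening from 0.0 (shut) to 1.0 (fully open); "grasp_force": force on a finger pad.
Only numpy, scipy, OpenCV 4.12 (cv2) and the standard library are available. Lean on these libraries where they do the work, as an engineer would, in place of code of your own. Each camera call takes 0.05 s, during which the arm holds its last target. There are 200 camera calls.

## Task

Build up the clock unit in the blue-posted assembly nest: first the steel case body with its gears facing up, then the orange spacer ring on it, then the brass back cover from the sloping stand, each set down gently (not dropped) and lying flat and centred between the four posts. When the stack is complete, push the yellow key on the sloping panel fully in and let it come back, then do the same with the green key; do not press the red key, and leave the other things on the bench where they are.

Things in the scene. Friction and masses are not known exactly. Their poses are not given: they have to be found in the camera images.
- nest: Fixed assembly nest, aluminium base 100 x 100 x 12 mm, origin under its centre, x and y along its sides, z up. Inside, a steel pad 48 mm across is the pocket floor. Gaps about 33 mm wide between neighbouring posts face +x, -x, +y and -y and are open down to the base, for the fingers.
- pocket (a point): Centre of the pocket floor, 26 mm above the table; axes as the nest. Four blue posts stand on the diagonals (at 45 degrees to x and y), each 12 mm wide, inner faces 30 mm from the centre, 8 mm thick; their tops flare outward by 5 mm as a lead-in from 40 to 53 mm above the floor.
- case_c (a point): Centre (half-way up) of the loose steel clock case: a solid upright drum 56 mm in diameter, 26 mm high, dark top with gears; z up; it stands on the bench at the left. It and the spacer may swap places.
- spacer_c (a point): Centre (half-way up) of the loose orange spacer ring: outside diameter 56 mm, hole 40 mm, 12 mm high; z up; it lies flat on the bench at the left.
- cover_c (a point): Centre (half-way up) of the loose brass back cover: a disc 56 mm in diameter, 8 mm thick. Its z axis is its face normal (outer side, with a ring of six dark dots), at the start tilted 35 degrees from vertical, leaning to the front of the stand (towards the robot). It may lie either way up in the nest.
- stand: Fixed inspection stand, origin on the table below rest. A white lamp bar, 110 mm long along y, hangs over it: underside 165 mm above the table, front edge 21 mm behind the origin, on two posts 70 mm behind it. A gripper pointing straight down at the cover would strike it; come from the front, tilted.
- rest (a point): Middle of the cover as it starts, on the stand, 66 mm above the table; z up, x level to the stand's rear. The black rest slopes up to the rear at 35 degrees, with a low lip at its lower end; it is 34 mm wide (along y), so the cover overhangs it 11 mm on each side, and the space beside it is free down to the base plate (10 mm thick).
- key_yellow_top (a point): Centre of the top face of the yellow key: a round button, 26 mm in diameter, on a panel that slopes 35 degrees up from its front (robot side) to its rear; z points out of the panel, x up the slope, y along the row of keys (50 mm apart, yellow leftmost seen from the robot, red in the middle, green rightmost).
- key_green_top (a point): The same for the green key.
- key_yellow (a joint): How far the yellow key is pushed in, m: 0 out, 0.006 fully in; springs back; about 5 N when fully in.
- key_green (a joint): The same for the green key.
- key_red (a joint): The same for the red key in the middle, which must not be pressed.
- oil: Bystander: amber oil bottle, 28 mm across, 60 mm tall; origin at its underside.
- loupe: Bystander: black eye loupe, 34 mm across, 34 mm tall; origin at its underside.
- driver: Bystander: screwdriver, 130 mm long, lying along its x axis.
- spare_ring: Bystander: small steel ring, 42 mm across, 6 mm high; origin at its underside. Not part of the unit.
- jar: Bystander: clear jar with a blue cap, 52 mm across, 50 mm tall; origin at its underside.
- bell: Bystander: small brass bell-shaped weight, 40 mm across, 30 mm tall; origin at its underside.
Mind the look-alikes: they are no part of the job. There is more than one size of the nest; the job needs the middle-sized.

How it is judged:
By the outcome, as a careful person would: the job done as asked, in the order asked, and still so for the second after the job is handed in, with the robot touching nothing.
It also fails if it takes over 72 s, if anything falls off the work surface, if the arm or the gripper's body presses on something with over 40 N, if the wrist force passes 120 N, or if a joint passes its speed limit or range.

## Working session

There is one attempt and no reset: what is moved stays moved. The work goes in short steps, Python scripts to look and compute and a shell command to move; the robot and the scene stay as the last step left them, time stands still between calls to the robot, and variables do not carry over. Pictures are saved under pics/ and viewed, at most 10 in all, crops included, and the job is handed in when it is done.

```bash
ls; mkdir -p pics; python3 - <<'E'
from station import bot
import cv2,numpy as np
o=bot.get_obs();print(o)
for n in("scene","top"):
    r=bot.read_camera(n);cv2.imwrite(f"pics/{n}0.png",r["color"][:,:,::-1]);print(n,r["mtx"].tolist(),np.round(r["world_from_camera"],4).tolist(),[k for k in r])
r=bot.read_camera("wrist");print(r["hand_eye"],r["mtx"],[k for k in r]);cv2.imwrite("pics/w0.png",r["color"][:,:,::-1])
E
```

```text
pics
{'t': 0.0, 'q': array([-1.26307587,  0.47780039,  0.02230251,  1.55643961, -0.01150735,
        1.10927928, -0.08309435]), 'joint_vel': array([-1.38160165e-04, -6.96817864e-04, -2.19899676e-04, -6.56664775e-04,
       -1.77107405e-03,  1.41126884e-03,  6.70426922e-05]), 'joint_torque': array([ 4.83109379e-04, -5.96455622e+01,  1.60869732e+00, -2.81196535e+01,
        1.25420120e-02,  9.47022869e-03,  2.35962835e-05]), 'eef_pos': array([0.27242343, 0.61697664, 0.24432976]), 'tool_rot': array([-1.31551640e-04,  2.06387535e-01,  9.78469916e-01, -8.89947752e-04]), 'contact_force': array([ 0.37938113, -0.47099742, -0.28446854]), 'torque': array([0.01650597, 0.02178983, 0.0356066 ]), 'grasp_force': 0.0, 'gripper_width': 1.003484448632117}
scene [[500.84361623995545, 0.0, 320.60362452773353], [0.0, 500.84361623995545, 239.76021392408242], [0.0, 0.0, 1.0]] [[0.0345, -0.6838, 0.7289, 1.2959], [0.9994, 0.0198, -0.0288, 0.0234], [0.0052, 0.7294, 0.684, 0.8514], [0.0, 0.0, 0.0, 1.0]] ['color', 'mtx', 'world_from_camera']
top [[602.60284140504, 0.0, 316.27916168555214], [0.0, 602.60284140504, 235.4712626054239], [0.0, 0.0, 1.0]] [[-0.0015, 0.9987, -0.0514, 0.4166], [-1.0, -0.0017, -0.0046, 0.0395], [-0.0047, 0.0514, 0.9987, 1.3437], [0.0, 0.0, 0.0, 1.0]] ['color', 'mtx', 'world_from_camera']
[[ 1.55632268e-04  9.62306451e-01  2.71967408e-01  6.86437517e-02]
 [ 9.99999975e-01 -1.93938193e-04  1.13968473e-04  3.48575775e-04]
 [ 1.62417465e-04  2.71967383e-01 -9.62306456e-01 -1.27463649e-01]
 [ 0.00000000e+00  0.00000000e+00  0.00000000e+00  1.00000000e+00]] [[409.04899079   0.         320.46722487]
 [  0.         409.04899079 244.79121343]
 [  0.           0.           1.        ]] ['color', 'mtx', 'hand_eye']
```

View pics/top0.png

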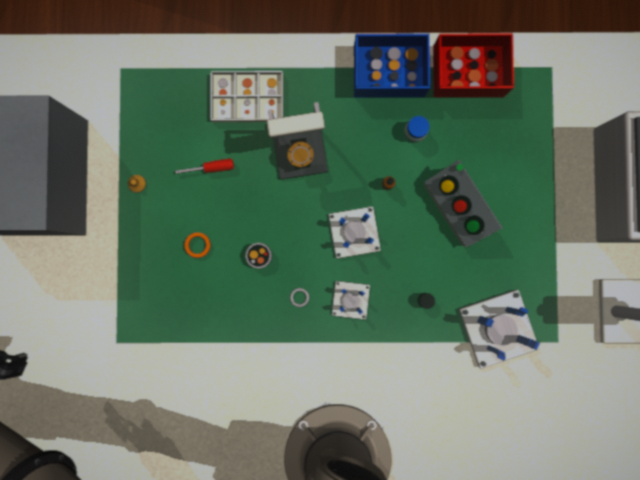

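View pics/scene0.png

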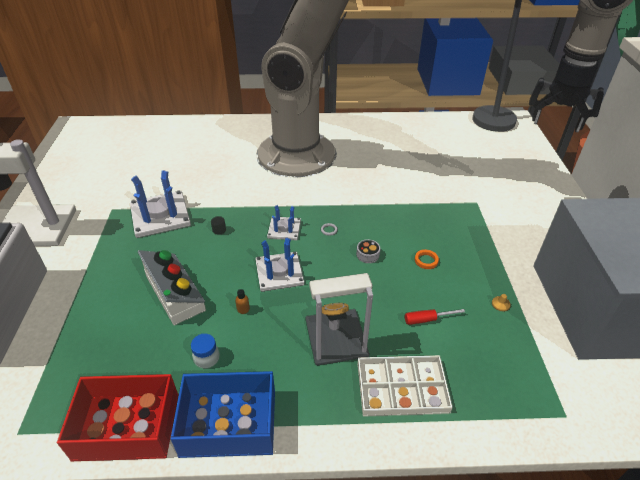

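```bash
cat > h.py <<'E'
import cv2,numpy as np
from station import bot
from scipy.spatial.transform import Rotation as R
def rot(o): w,x,y,z=o["tool_rot"]; return R.from_quat([x,y,z,w]).as_matrix()
def cam(n,save=None):
    o=bot.get_obs(); r=bot.read_camera(n); im=np.ascontiguousarray(r["color"][:,:,::-1])
    if n=="wrist":
        T=np.eye(4);T[:3,:3]=rot(o);T[:3,3]=o["eef_pos"];W=T@r["hand_eye"]
    else: W=r["world_from_camera"]
    if save: cv2.imwrite("pics/"+save,im)
    return im,r["mtx"],W
def ray(K,W,p):
    d=W[:3,:3]@np.array([(p[0]-K[0,2])/K[0,0],-(p[1]-K[1,2])/K[1,1],-1]); return W[:3,3],d
def onz(K,W,p,z):
    c,d=ray(K,W,p); return c+d*(z-c[2])/d[2]
def proj(K,W,P):
    q=W[:3,:3].T@(np.asarray(P)-W[:3,3]); return np.array([K[0,2]+K[0,0]*q[0]/-q[2],K[1,2]-K[1,1]*q[1]/-q[2]])
def two(a,b):
    (c1,d1),(c2,d2)=a,b; d1=d1/np.linalg.norm(d1);d2=d2/np.linalg.norm(d2)
    s=np.linalg.lstsq(np.c_[d1,-d2],c2-c1,rcond=None)[0];p=c1+s[0]*d1;q=c2+s[1]*d2
    return (p+q)/2,np.linalg.norm(p-q)
def blobs(im,lo,hi,box=None,amin=8):
    m=cv2.inRange(cv2.cvtColor(im,cv2.COLOR_BGR2HSV),np.array(lo),np.array(hi))
    if box: k=np.zeros_like(m);k[box[1]:box[3],box[0]:box[2]]=1;m=m*k
    cs,_=cv2.findContours(m,cv2.RETR_EXTERNAL,cv2.CHAIN_APPROX_NONE)
    return sorted([c for c in cs if cv2.contourArea(c)>=amin],key=lambda c:-cv2.contourArea(c))
def cen(c): m=cv2.moments(c); return m["m10"]/m["m00"],m["m01"]/m["m00"]
E
python3 - <<'E'
from h import *
im,K,W=cam("top");s,Ks,Ws=cam("scene")
def show(n,lo,hi,box,z,amin=8,k=1):
    for c in blobs(im,lo,hi,box,amin)[:k]:
        print(n,np.round(cen(c),1),cv2.contourArea(c),np.round(onz(K,W,cen(c),z),4))
Y=((20,120,80),(35,255,255));G=((60,150,60),(85,255,255));O=((5,150,120),(18,255,255))
show("spacer",*O,(170,220,225,270),.012)
for c in blobs(im,(0,0,0),(180,120,255),(240,240,275,275))[:2]: print("case",cen(c),cv2.contourArea(c),onz(K,W,cen(c),.026))
for c in blobs(im,(0,0,130),(180,70,255),(320,195,390,265))[:1]:
    b=cv2.boxPoints(cv2.minAreaRect(c));P=np.array([onz(K,W,p,.012) for p in b]);print("nest",P.mean(0),np.linalg.norm(P-np.roll(P,1,0),axis=1),[np.degrees(np.arctan2(*(P[i+1]-P[i])[1::-1])) for i in range(3)])
show("cover",(10,80,80),(30,255,255),(280,135,320,172),.066)
show("yel",*Y,(430,170,465,200),.05)
show("grn",(65,100,40),(90,255,255),(463,215,485,238),.05)
show("red",(0,150,90),(8,255,255),(445,190,475,220),.05)
for n,b,lo,hi in(("y",(165,270,200,300),*Y),("r",(160,255,185,285),(0,150,90),(8,255,255))):
    for c in blobs(s,lo,hi,b)[:1]: print(n,cen(c))
E
python3 -m inch --help; python3 -m inch
```

```text
spacer [197.  244.6] 459.0 [0.4654 0.3097 0.012 ]
case (258.0202608936997, 255.30502359145154) 600.5 [0.44119489 0.17309302 0.026     ]
nest [ 0.49313016 -0.03882775  0.012     ] [0.09940789 0.09916391 0.09943737 0.0987841 ] [np.float64(-80.61550944132254), np.float64(-170.9306121403919), np.float64(99.368185206364)]
cover [300.2 153.9] 493.0 [0.657  0.0795 0.066 ]
yel [447.2 185.7] 106.5 [ 0.5902 -0.2371  0.05  ]
grn [472.5 225.8] 133.0 [ 0.5033 -0.2902  0.05  ]
red [460.1 205.6] 90.5 [ 0.547  -0.2642  0.05  ]
y (182.3622448979592, 283.0459183673469)
r (173.27083333333331, 268.46875)invalid input: not JSON, or not a number
invalid input
```

```bash
python3 - <<'E'
import cv2,numpy as np
a=cv2.imread("pics/scene0.png");t=cv2.imread("pics/top0.png")
A=cv2.resize(a[250:360,110:240],(400,338),interpolation=3);B=cv2.resize(a[270:370,290:390],(400,400),interpolation=3)
C=cv2.resize(t[100:190,250:340],(400,400)[:2],interpolation=3)[:338];D=cv2.resize(t[150:260,400:510],(400,262))
out=np.zeros((600,800,3),np.uint8);out[:338,:400]=A;out[:338,400:]=B[:338];out[338:,:400]=cv2.resize(t[100:190,240:345],(400,262));out[338:,400:]=D
cv2.imwrite("pics/crop1.png",out)
E
```

```text
(no output)
```

View pics/crop1.png

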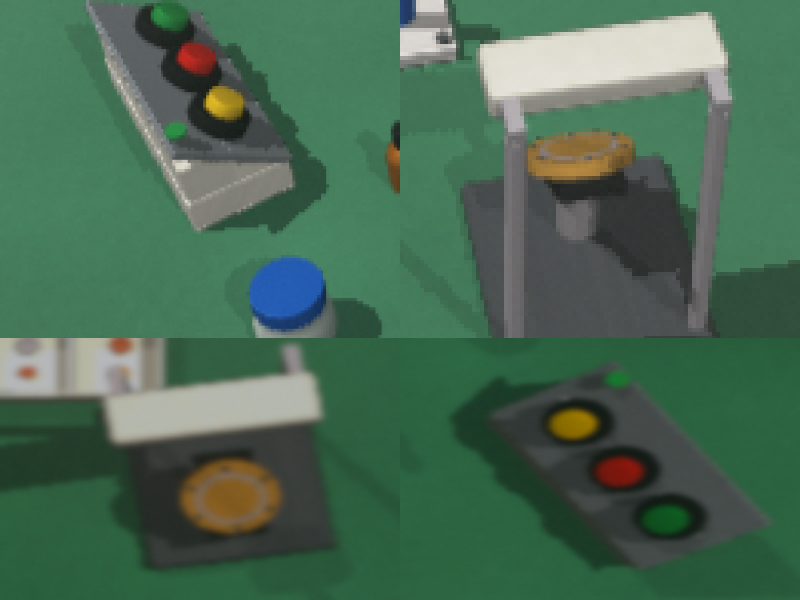

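```bash
python3 -m inch '[[0,0,0,-8.3],[0,0,0,-8.3],[0,0,0,-8.3],[0,0,0,-8.3]]' 0.085 40; python3 -m inch '[[-0.0096,-0.0465,0,0],[-0.0096,-0.0465,0,0],[-0.0096,-0.0465,0,0],[-0.0096,-0.0465,0,0],[-0.0096,-0.0465,0.01,0],[-0.0096,-0.0465,0.01,0],[-0.0096,-0.0465,0.015,0],[-0.0096,-0.0465,0.015,0],[-0.0096,-0.0465,0.015,0],[-0.0096,-0.0465,0.015,0],[0,0,0,0],[0,0,0,0]]'
cat >> h.py <<'E'
def todo(P):  # world displacement from TCP to P in tool axes (mm)
    o=bot.get_obs(); return np.round(rot(o).T@(np.asarray(P)-o["eef_pos"])*1000,1)
def st():
    o=bot.get_obs(); M=rot(o); print("t",round(o["t"],2),"tcp",np.round(o["eef_pos"],4),"xyaw",round(np.degrees(np.arctan2(M[1,0],M[0,0])),2),"zax",np.round(M[:,2],3),"F",np.round(o["contact_force"],1),"w",round(o["gripper_width"],3),"g",round(o["grasp_force"],1))
E
python3 - <<'E'
from h import *
st(); im,K,W=cam("wrist","w1.png")
print(proj(K,W,[.4412,.1731,.026]))
E
```

```text
t: 0.65
eef_pos: [0.2726, 0.6174, 0.2451]
tool_rot: [-0.0, -0.085, 0.996, -0.0]
contact_force: [0.8, 0.6, 0.9]
gripper_width: 0.997
grasp_force: 0.0
t: 1.85
eef_pos: [0.4433, 0.1732, 0.1651]
tool_rot: [-0.0, -0.08, 0.997, -0.0]
contact_force: [-1.1, 0.9, 1.0]
gripper_width: 0.994
grasp_force: 0.0
t 1.85 tcp [0.4433 0.1732 0.1651] xyaw -170.81 zax [-0.001 -0.    -1.   ] F [-1.1  0.9  1. ] w 0.994 g 0.0
[320.74973949 232.20843238]
```

View pics/w1.png

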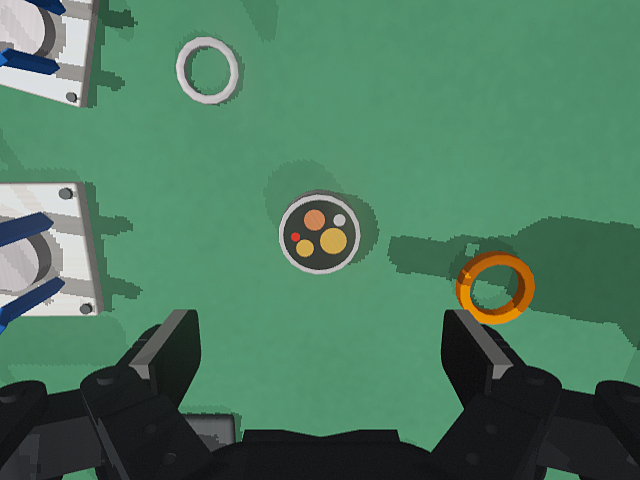

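```bash
python3 - <<'E'
from h import *
im=cv2.imread("pics/w1.png");_,K,W=cam("wrist")
def circ(lo,hi,box,z,k=1):
    for c in blobs(im,lo,hi,box,50)[:k]:
        e=cv2.fitEllipse(c);print(np.round(e[0],1),np.round(e[1],1),onz(K,W,e[0],z),"todo",todo(onz(K,W,e[0],z)))
circ((0,0,0),(40,255,75),(270,185,370,280),.026)   # dark top
circ((0,0,170),(180,45,255),(270,185,370,280),.026)  # light rim
circ((5,150,90),(25,255,255),(440,230,560,340),.009)
E
```

```text
[318.9 234. ] [78.  80.4] [0.4427087  0.17379388 0.026     ] todo [  0.8  -1.9 139.6]
[494.9 286.9] [71.6 77.5] [0.46562766 0.30996244 0.009     ] todo [-44.2 128.6 156.8]
```

```bash
python3 -m inch '[[0.0005,-0.001,0.045,0],[0,0,0.045,0],[0,0,0.035,0],[0,0,0.015,0],[0,0,0.007,0],[0,0,0,0]]'; python3 -m inch '[[0,0,0,0],[0,0,0,0],[0,0,0,0],[0,0,0,0],[0,0,0,0]]' 0.045 50; python3 -m inch '[[0,0,-0.02,0],[0,0,-0.045,0],[0,0,-0.045,0],[0,0,0,0]]';python3 -c "
from h import *
st();cam('wrist','w2.png');print(todo([.4931,-.0388,.12]))"
```

```text
t: 2.55
eef_pos: [0.4424, 0.1746, 0.018]
tool_rot: [-0.0, -0.083, 0.997, 0.0]
contact_force: [0.1, 0.2, -0.4]
gripper_width: 0.993
grasp_force: 0.0
t: 3.05
eef_pos: [0.4436, 0.1739, 0.0198]
tool_rot: [0.001, -0.082, 0.997, 0.001]
contact_force: [-1.4, -0.6, 7.0]
gripper_width: 0.636
grasp_force: 51.2
t: 3.45
eef_pos: [0.4464, 0.175, 0.1342]
tool_rot: [0.005, -0.081, 0.997, 0.002]
contact_force: [-0.1, 1.1, -1.1]
gripper_width: 0.634
grasp_force: 53.9
t 3.45 tcp [0.4464 0.175  0.1342] xyaw -170.66 zax [ 0.01   0.006 -1.   ] F [-0.1  1.1 -1.1] w 0.634 g 53.9
[ -12.8 -218.2   11.2]
```

```bash
python3 -m inch '[[-0.002,-0.0435,-0.01,0],[-0.003,-0.0435,-0.01,0],[-0.003,-0.0435,-0.01,0],[-0.003,-0.0435,-0.005,0],[-0.002,-0.0435,0,0],[0,0,0,0],[0,0,0,0],[0,0,0,0]]';python3 -c "
from h import *
st();im,K,W=cam('wrist','w3.png');print(todo([.4931,-.0388,.12]))
for s in ((1,1),(1,-1),(-1,-1),(-1,1)):
    a=np.radians(9.2);p=np.array([.4931,-.0388,.012])+np.r_[np.array([[np.cos(a),-np.sin(a)],[np.sin(a),np.cos(a)]])@(np.array(s)*.05),0];print(np.round(proj(K,W,p)))
"
```

```text
t: 4.3
eef_pos: [0.4903, -0.0381, 0.1625]
tool_rot: [-0.001, -0.082, 0.997, 0.0]
contact_force: [-0.6, 0.5, -2.2]
gripper_width: 0.633
grasp_force: 53.8
t 4.3 tcp [ 0.4903 -0.0381  0.1625] xyaw -170.55 zax [-0.002  0.    -1.   ] F [-0.6  0.5 -2.2] w 0.633 g 53.8
[-2.5 -1.5 42.6]
[386. 301.]
[250. 301.]
[244. 162.]
[394. 163.]
```

View pics/w3.png

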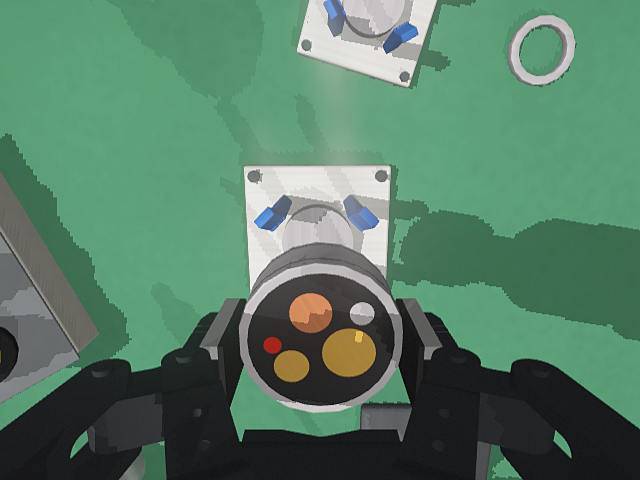

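```bash
python3 - <<'E'
from h import *
st();im=cv2.imread("pics/w3.png");_,K,W=cam("wrist")
m=cv2.inRange(cv2.cvtColor(im,cv2.COLOR_BGR2HSV),(0,0,110),(180,60,255))
m=cv2.morphologyEx(m,cv2.MORPH_OPEN,np.ones((3,3)))
L=[];Rr=[];T=[]
for y in range(172,236,4):
    x=np.where(m[y,225:330])[0]; L.append((225+x[0],y))
    x=np.where(m[y,330:400])[0]; Rr.append((331+x[-1],y))
for x in range(255,385,5):
    y=np.where(m[150:240,x])[0]; T.append((x,150+y[0]))
o=bot.get_obs();M=rot(o);a=np.radians(9.2)
ex=np.array([np.cos(a),np.sin(a),0]);ey=np.array([-np.sin(a),np.cos(a),0])
for n,Q in(("L",L),("R",Rr),("T",T)):
    P=np.array([onz(K,W,q,.012) for q in Q])-o["eef_pos"];u=P@ex*1000;v=P@ey*1000
    print(n,np.round(np.median(u),1),np.round(np.median(v),1),"slopes",np.round(np.degrees(np.polyfit(v,u,1)[0] if n=="T" else np.polyfit(u,v,1)[0]),2), np.round(v if n!="T" else u,1).tolist())
E
```

```text
t 4.35 tcp [ 0.4904 -0.0377  0.1626] xyaw -170.5 zax [-0.001  0.    -1.   ] F [ 0.6 -0.3 -2.9] w 0.637 g 53.8
L -20.5 -51.5 slopes 0.6 [-51.5, -51.6, -51.7, -51.9, -51.3, -51.4, -51.6, -51.7, -51.8, -51.2, -51.4, -51.5, -51.6, -51.0, -51.2, -51.3]
R -21.1 47.6 slopes 0.37 [47.4, 47.5, 47.7, 47.8, 47.3, 47.4, 47.5, 47.7, 47.8, 48.0, 47.4, 47.6, 47.7, 47.9, 48.0, 47.4]
T -46.5 -2.1 slopes -2.85 [-46.2, -46.3, -46.3, -46.3, -46.3, -46.3, -46.4, -46.4, -46.4, -46.4, -46.4, -46.4, -46.5, -46.5, -46.5, -54.4, -55.7, -55.7, -55.7, -55.1, -49.2, -46.6, -46.6, -46.7, -46.7, -46.7]
```

```bash
python3 -m inch '[[-0.0033,-0.0018,0.03,0],[0,0,0.03,0],[0,0,0.02,0],[0,0,0.015,0],[0,0,0.01,0],[0,0,0.006,0],[0,0,0,0]]';  python3 -m inch '[[0,0,0.002,0],[0,0,0.002,0],[0,0,0,0]]'; python3 -c "
from h import *
st()"
```

```text
t: 5.1
eef_pos: [0.4944, -0.0399, 0.0519]
tool_rot: [-0.0, -0.082, 0.997, 0.0]
contact_force: [-0.8, -0.2, -1.1]
gripper_width: 0.635
grasp_force: 53.8
t: 5.4
eef_pos: [0.4948, -0.0404, 0.0486]
tool_rot: [0.0, -0.082, 0.997, 0.0]
contact_force: [0.3, 0.3, -0.7]
gripper_width: 0.637
grasp_force: 53.8
t 5.4 tcp [ 0.4948 -0.0404  0.0486] xyaw -170.62 zax [ 0.001  0.    -1.   ] F [ 0.3  0.3 -0.7] w 0.637 g 53.8
```

```bash
python3 -m inch '[[0,0,0.001,0],[0,0,0.001,0],[0,0,0,0]]'; python3 -m inch '[[0,0,0.001,0],[0,0,0,0]]';
```

```text
t: 5.7
eef_pos: [0.4946, -0.0404, 0.0463]
tool_rot: [-0.0, -0.082, 0.997, 0.0]
contact_force: [0.4, -0.6, -1.4]
gripper_width: 0.636
grasp_force: 53.8
t: 5.9
eef_pos: [0.4947, -0.0405, 0.0457]
tool_rot: [0.0, -0.082, 0.997, 0.0]
contact_force: [-1.7, -0.1, 4.9]
gripper_width: 0.635
grasp_force: 54.7
```

```bash
python3 -m inch '[[0,0,0,0],[0,0,0,0],[0,0,0,0],[0,0,0,0]]' 0.075; python3 -m inch '[[0,0,-0.02,0],[0,0,-0.045,0],[0,0,-0.045,0],[0,0,0,0],[0,0,0,0]]' 0.085;python3 -c "
from h import *
st();im,K,W=cam('wrist','w4.png');print(todo([.4656,.310,.15]))
for b,z in (((200,120,450,330),.052),):
  for c in blobs(im,(0,0,0),(40,255,75),b,300)[:3]:
    e=cv2.fitEllipse(c);P=onz(K,W,e[0],z);print(np.round(e[0]),np.round(e[1]),P,todo(P))
"
```

```text
t: 6.3
eef_pos: [0.4946, -0.0404, 0.0453]
tool_rot: [0.0, -0.082, 0.997, 0.0]
contact_force: [-0.1, -0.4, 0.6]
gripper_width: 0.885
grasp_force: 0.0
t: 6.8
eef_pos: [0.4952, -0.0403, 0.1563]
tool_rot: [0.001, -0.082, 0.997, 0.0]
contact_force: [-0.3, -0.8, -0.2]
gripper_width: 0.992
grasp_force: 0.0
t 6.8 tcp [ 0.4952 -0.0403  0.1563] xyaw -170.62 zax [ 0.003  0.    -1.   ] F [-0.3 -0.8 -0.2] w 0.992 g 0.0
[-28.9 350.3   5.2]
[318. 248.] [70. 75.] [ 0.49497693 -0.04181888  0.052     ] [ -0.5  -1.6 103.1]
```

View pics/w4.png

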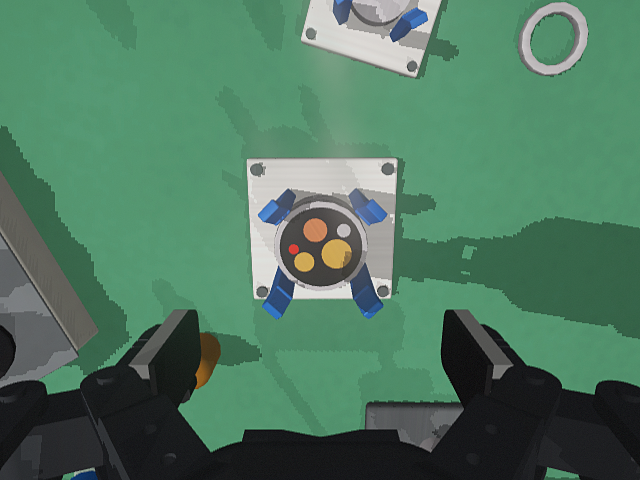

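```bash
python3 -m inch '[[-0.003,0.03,0,0],[-0.0036,0.045,0,0],[-0.0036,0.045,0,0],[-0.0036,0.045,0,0],[-0.0036,0.045,0,0],[-0.0036,0.045,0.01,0],[-0.0036,0.045,0.02,0],[-0.0035,0.035,0.03,0],[-0.0008,0.015,0.03,0],[0,0,0.015,0],[0,0,0,0],[0,0,0,0]]' 0.068;python3 -c "
from h import *
st();print(todo([.4656,.310,.02]));im,K,W=cam('wrist','w5.png')
for c in blobs(im,(5,150,90),(25,255,255),(180,100,460,480),50)[:1]:
    e=cv2.fitEllipse(c);print(np.round(e[0]),np.round(e[1]),todo(onz(K,W,e[0],.009)))"
```

```text
t: 8.05
eef_pos: [0.4665, 0.3074, 0.0501]
tool_rot: [-0.0, -0.081, 0.997, -0.001]
contact_force: [-0.1, 0.0, -0.1]
gripper_width: 0.799
grasp_force: 0.0
t 8.05 tcp [0.4665 0.3074 0.0501] xyaw -170.76 zax [-0.001 -0.002 -1.   ] F [-0.1  0.  -0.1] w 0.799 g 0.0
[ 0.4  2.7 30.1]
[324. 290.] [121. 124.] [ 1.1  1.4 42. ]
```

```bash
python3 -m inch '[[0.0008,0.002,0.02,0],[0,0,0.01,0],[0,0,0.004,0],[0,0,0,0]]'; python3 -m inch '[[0,0,0.002,0],[0,0,0.002,0],[0,0,0,0]]';
```

```text
t: 8.5
eef_pos: [0.4652, 0.3109, 0.0165]
tool_rot: [-0.0, -0.081, 0.997, -0.0]
contact_force: [-0.3, 0.6, 0.5]
gripper_width: 0.793
grasp_force: 0.0
t: 8.8
eef_pos: [0.465, 0.3115, 0.0124]
tool_rot: [0.0, -0.082, 0.997, 0.0]
contact_force: [-0.1, 0.3, -1.0]
gripper_width: 0.797
grasp_force: 0.0
```

```bash
python3 -m inch '[[0,0,0,0],[0,0,0,0],[0,0,0,0],[0,0,0,0]]' 0.045 40; python3 -m inch '[[0,0,-0.01,0],[0,0,-0.04,0],[0,0,-0.045,0],[0,0,-0.045,0],[0,0,0,0],[0,0,0,0],[0,0,0,0]]';python3 -c "
from h import *
st();im,K,W=cam('wrist','w5.png');print(todo([.4947,-.0404,.150]))
for c in blobs(im,(5,150,90),(25,255,255),(180,100,460,480),50)[:1]:
    e=cv2.fitEllipse(c);print(np.round(e[0]),np.round(e[1]),todo(onz(K,W,e[0],.15)))"
```

```text
t: 9.2
eef_pos: [0.4651, 0.3116, 0.013]
tool_rot: [0.0, -0.082, 0.997, 0.0]
contact_force: [-1.2, -1.5, 5.1]
gripper_width: 0.633
grasp_force: 41.4
t: 9.9
eef_pos: [0.4642, 0.3109, 0.1515]
tool_rot: [-0.001, -0.082, 0.997, -0.0]
contact_force: [-0.9, -0.5, -0.7]
gripper_width: 0.63
grasp_force: 42.4
t 9.9 tcp [0.4642 0.3109 0.1515] xyaw -170.62 zax [-0.001 -0.001 -1.   ] F [-0.9 -0.5 -0.7] w 0.63 g 42.4
[  27.  -351.5    1.6]
[320. 329.] [149. 154.] [1.4 0.3 1. ]
```

View pics/w5.png

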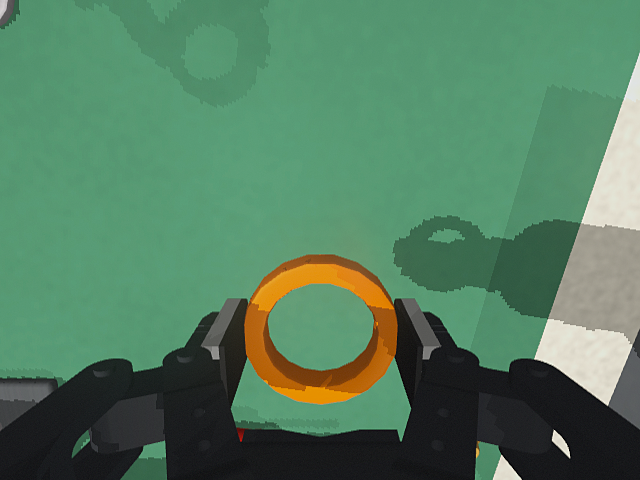

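```bash
python3 -m inch '[[0.002,-0.03,0,0],[0.0035,-0.045,0,0],[0.0035,-0.045,0,0],[0.0035,-0.045,0,0],[0.0035,-0.045,0,0],[0.0035,-0.045,0,0],[0.0035,-0.045,0,0],[0.003,-0.035,0,0],[0.0005,-0.0165,0,0],[0,0,0,0],[0,0,0,0]]';python3 -c "
from h import *
st();print(todo([.4947,-.0404,.065]))"
```

```text
t: 11.05
eef_pos: [0.4954, -0.0391, 0.1513]
tool_rot: [-0.001, -0.082, 0.997, 0.0]
contact_force: [-0.2, 0.1, 0.0]
gripper_width: 0.626
grasp_force: 42.4
t 11.05 tcp [ 0.4954 -0.0391  0.1513] xyaw -170.63 zax [-0.002  0.    -1.   ] F [-0.2  0.1  0. ] w 0.626 g 42.4
[ 0.7 -1.2 86.3]
```

```bash
python3 -m inch '[[0.0003,-0.0012,0.03,0],[0,0,0.025,0],[0,0,0.015,0],[0,0,0.008,0],[0,0,0.004,0],[0,0,0,0]]';python3 -m inch '[[0,0,0.0015,0],[0,0,0.0015,0],[0,0,0,0]]'; python3 -m inch '[[0,0,0.001,0],[0,0,0,0]]'
```

```text
t: 11.65
eef_pos: [0.4952, -0.0396, 0.0699]
tool_rot: [-0.001, -0.083, 0.997, 0.0]
contact_force: [-3.0, 2.6, -1.8]
gripper_width: 0.628
grasp_force: 42.3
t: 11.95
eef_pos: [0.4951, -0.0398, 0.0676]
tool_rot: [-0.001, -0.082, 0.997, 0.001]
contact_force: [-4.6, 4.3, 0.8]
gripper_width: 0.628
grasp_force: 42.5
t: 12.15
eef_pos: [0.4951, -0.0399, 0.0667]
tool_rot: [-0.001, -0.082, 0.997, 0.001]
contact_force: [-3.7, 3.7, 2.0]
gripper_width: 0.629
grasp_force: 42.6
```

```bash
python3 -m inch '[[0.0008,0.0008,0,0],[0,0,0.0005,0],[0,0,0,0]]'; python3 -m inch '[[0,0,0.001,0],[0,0,0,0]]'
```

```text
t: 12.45
eef_pos: [0.495, -0.0399, 0.0661]
tool_rot: [0.0, -0.082, 0.997, 0.0]
contact_force: [-3.2, 3.3, 2.7]
gripper_width: 0.629
grasp_force: 42.6
t: 12.65
eef_pos: [0.495, -0.04, 0.0648]
tool_rot: [-0.0, -0.082, 0.997, 0.0]
contact_force: [-3.8, 3.2, 3.3]
gripper_width: 0.628
grasp_force: 42.7
```

```bash
python3 -m inch '[[0.001,0.001,0,0],[0,0,0,0]]'; python3 -m inch '[[0,0,0.001,0],[0,0,0,0]]'
```

```text
t: 12.85
eef_pos: [0.4947, -0.0399, 0.065]
tool_rot: [0.001, -0.082, 0.997, -0.0]
contact_force: [-0.5, 1.4, -0.5]
gripper_width: 0.627
grasp_force: 42.4
t: 13.05
eef_pos: [0.4948, -0.0399, 0.0647]
tool_rot: [0.001, -0.081, 0.997, -0.0]
contact_force: [-3.2, 0.1, 10.6]
gripper_width: 0.627
grasp_force: 43.5
```

```bash
python3 -m inch '[[0,0,-0.0007,0],[0,0,0,0],[0,0,0,0],[0,0,0,0],[0,0,0,0]]' 0.075; python3 -m inch '[[0,0,-0.02,0],[0,0,-0.045,0],[0,0,-0.045,0],[0,0,0,0],[0,0,0,0]]' 0.085;python3 -c "
from h import *
st();im,K,W=cam('wrist','w6.png')
for c in blobs(im,(5,150,90),(25,255,255),(220,120,420,330),50)[:2]:
    e=cv2.fitEllipse(c);print(np.round(e[0]),np.round(e[1]),onz(K,W,e[0],.064),todo(onz(K,W,e[0],.064)))
t,K,W=cam('top','t6.png');b=t[110:190,255:345]
m=blobs(t,(0,0,150),(60,80,255),(260,105,330,145),30)[0];P=cv2.boxPoints(cv2.minAreaRect(m));print(cv2.minAreaRect(m));print(np.round([onz(K,W,p,.18) for p in P],3))
m=blobs(t,(0,0,20),(180,110,110),(265,125,335,185),100)[0];print(cv2.minAreaRect(m),np.round([onz(K,W,p,.01) for p in cv2.boxPoints(cv2.minAreaRect(m))],3))
m=blobs(t,(10,80,80),(30,255,255),(280,135,320,172))[0];e=cv2.fitEllipse(m);print(e)
s,Ks,Ws=cam('scene');ms=blobs(s,(10,100,80),(25,255,255),(315,295,355,325))[0];es=cv2.fitEllipse(ms);print(es);print(two(ray(K,W,e[0]),ray(Ks,Ws,es[0])))
"
```

```text
t: 13.55
eef_pos: [0.4939, -0.0395, 0.0644]
tool_rot: [-0.0, -0.082, 0.997, -0.0]
contact_force: [-0.4, 0.3, 0.9]
gripper_width: 0.878
grasp_force: 0.0
t: 14.05
eef_pos: [0.4945, -0.0393, 0.1755]
tool_rot: [0.001, -0.082, 0.997, 0.0]
contact_force: [0.2, -0.6, -0.4]
gripper_width: 0.996
grasp_force: 0.0
t 14.05 tcp [ 0.4945 -0.0393  0.1755] xyaw -170.62 zax [ 0.003  0.    -1.   ] F [ 0.2 -0.6 -0.4] w 0.996 g 0.0
[319. 246.] [86. 89.] [ 0.49481712 -0.03986656  0.064     ] [ -1.2  -0.7 110.3]
((291.5, 120.0), (30.0, 63.0), 90.0)
[[0.732 0.155 0.18 ]
 [0.732 0.031 0.18 ]
 [0.673 0.032 0.18 ]
 [0.673 0.154 0.18 ]]
((295.7727355957031, 150.79605102539062), (54.83885955810547, 60.830108642578125), 86.90594482421875) [[0.733 0.163 0.01 ]
 [0.74  0.027 0.01 ]
 [0.617 0.02  0.01 ]
 [0.61  0.156 0.01 ]]
((300.21258544921875, 154.00311279296875), (24.480871200561523, 26.407489776611328), 78.18462371826172)
((334.5888366699219, 308.8748779296875), (10.843984603881836, 25.489238739013672), 84.29410552978516)
(array([0.6576992 , 0.07870083, 0.06115556]), np.float64(0.0019842741498420874))
```

```bash
python3 -m inch '[[-0.02,0,-0.045,0],[-0.02,0,-0.045,0],[-0.03,0,-0.04,0],[-0.05,0,0,0],[-0.05,0,0,0],[-0.05,0,0,0],[-0.05,0,0,0],[-0.05,0,0,0],[-0.05,0,0,0],[-0.05,0,0,0],[-0.05,0,0,0],[-0.05,0,0,0]]';python3 -c "
from h import *
st();print(bot.get_obs()['q'].round(3))"
```

```text
t: 15.4
eef_pos: [0.9469, 0.0278, 0.2975]
tool_rot: [0.0, -0.068, 0.998, 0.011]
contact_force: [0.3, -2.8, -1.2]
gripper_width: 0.993
grasp_force: 0.0
t 15.4 tcp [0.9469 0.0278 0.2975] xyaw -172.15 zax [-0.001  0.022 -1.   ] F [ 0.3 -2.8 -1.2] w 0.993 g 0.0
[-0.161  1.096  0.433  0.369 -0.408  1.707  1.698]
```

```bash
python3 -m inch '[[-0.05,0,0,0],[-0.05,0,0,0],[-0.05,0,0,0],[0,0,0,0]]';python3 -c "
from h import *
st();print(bot.get_obs()['q'].round(3))"
```

```text
t: 15.8
eef_pos: [0.9702, -0.0031, 0.2938]
tool_rot: [0.019, -0.033, 0.999, 0.01]
contact_force: [0.2, -0.5, 0.1]
gripper_width: 0.999
grasp_force: 0.0
t 15.8 tcp [ 0.9702 -0.0031  0.2938] xyaw -176.27 zax [ 0.038  0.022 -0.999] F [ 0.2 -0.5  0.1] w 0.999 g 0.0
[-0.153  1.218  1.109  0.265 -1.065  1.76   1.721]
```

```bash
python3 -m inch '[[-0.05,0,0,0],[-0.05,0,0,0],[-0.05,0,0,0],[-0.05,0,0,0],[0,0,0,0]]';python3 -c "
from h import *
st();print(bot.get_obs()['q'].round(3))";python3 -m inch '[[0.05,0,0,0],[0.05,0,0,0],[0,0,0,0]]';python3 -c "
from h import *
st();print(bot.get_obs()['q'].round(3))"
```

```text
t: 16.3
eef_pos: [1.0216, 0.0143, 0.2684]
tool_rot: [0.085, -0.033, 0.996, 0.014]
contact_force: [-0.6, 0.1, 0.1]
gripper_width: 0.995
grasp_force: 0.0
t 16.3 tcp [1.0216 0.0143 0.2684] xyaw -176.26 zax [ 0.168  0.033 -0.985] F [-0.6  0.1  0.1] w 0.995 g 0.0
[-0.158  1.275  1.285  0.243 -1.27   1.624  1.712]
t: 16.6
eef_pos: [0.9726, 0.008, 0.2608]
tool_rot: [0.084, -0.028, 0.996, 0.014]
contact_force: [0.4, 0.5, -0.3]
gripper_width: 0.996
grasp_force: 0.0
t 16.6 tcp [0.9726 0.008  0.2608] xyaw -176.93 zax [ 0.166  0.033 -0.986] F [ 0.4  0.5 -0.3] w 0.996 g 0.0
[-0.37   1.205  1.326  0.704 -1.234  1.549  1.938]
```

```bash
python3 -m inch '[[-0.05,0,0,0],[-0.05,0,0,0],[-0.05,0,0,0],[-0.05,0,0,0],[-0.05,0,0,0],[-0.05,0,0,0],[0,0,0,0]]';python3 -c "
from h import *
st();print(bot.get_obs()['q'].round(3))"
```

```text
t: 17.3
eef_pos: [1.0736, 0.0258, 0.278]
tool_rot: [0.168, -0.031, 0.985, 0.011]
contact_force: [0.2, -0.1, -0.6]
gripper_width: 0.994
grasp_force: 0.0
t 17.3 tcp [1.0736 0.0258 0.278 ] xyaw -176.48 zax [ 0.331  0.033 -0.943] F [ 0.2 -0.1 -0.6] w 0.994 g 0.0
[-0.169  1.28   1.289  0.241 -1.285  1.453  1.7  ]
```

```bash
python3 -m inch '[[-0.05,0,0,0],[-0.05,0,0,0],[-0.05,0,0,0],[-0.05,0,0,0],[-0.05,0,0,0],[-0.05,0,0,0],[-0.05,0,0,0],[0,0,0,0]]';python3 -c "
from h import *
st();print(bot.get_obs()['q'].round(3))"
```

```text
t: 18.1
eef_pos: [1.1278, 0.0392, 0.3482]
tool_rot: [0.284, -0.03, 0.958, 0.01]
contact_force: [-0.3, -0.4, -0.6]
gripper_width: 0.996
grasp_force: 0.0
t 18.1 tcp [1.1278 0.0392 0.3482] xyaw -176.51 zax [ 0.543  0.036 -0.839] F [-0.3 -0.4 -0.6] w 0.996 g 0.0
[-0.184  1.241  1.294  0.241 -1.295  1.255  1.69 ]
```

```bash
python3 -c "
from h import *
print(todo([.56,.07,.33]));M=rot(bot.get_obs());print(M.round(3));print((M.T@(np.array([.585,.073,.177])-[.56,.07,.33])*1000).round(1))"
```

```text
[ 483.8   66.1 -291.9]
[[-0.837 -0.062  0.543]
 [-0.051  0.998  0.036]
 [-0.544  0.003 -0.839]]
[ 62.2   1.  142.1]
```

```bash
python3 -m inch '[[0.0403,0.0055,-0.0243,0],[0.0403,0.0055,-0.0243,0],[0.0403,0.0055,-0.0243,0],[0.0403,0.0055,-0.0243,0],[0.0403,0.0055,-0.0243,0],[0.0403,0.0055,-0.0243,0],[0.0403,0.0055,-0.0243,0],[0.0403,0.0055,-0.0243,0],[0.0403,0.0055,-0.0243,0],[0.0403,0.0055,-0.0243,0],[0.0403,0.0055,-0.0243,0],[0.0403,0.0055,-0.0243,0]]';python3 -c "
from h import *
st();print(bot.get_obs()['q'].round(3));print(todo([.585,.073,.177]))"
```

```text
t: 19.3
eef_pos: [0.6338, 0.0631, 0.333]
tool_rot: [0.273, -0.023, 0.962, 0.006]
contact_force: [-1.4, -0.8, 0.3]
gripper_width: 0.993
grasp_force: 0.0
t 19.3 tcp [0.6338 0.0631 0.333 ] xyaw -177.27 zax [ 0.524  0.024 -0.851] F [-1.4 -0.8  0.3] w 0.993 g 0.0
[-1.422  0.319  1.449  2.022 -0.579  0.577  1.958]
[123.   12.3 107.5]
```

```bash
python3 -m inch '[[0.035,0.003,0,0],[0.035,0.003,0.015,0],[0.03,0.003,0.03,0],[0.02,0.003,0.035,0],[0,0,0.025,0],[0,0,0,0],[0,0,0,0]]';python3 -c "
from h import *
st();print(bot.get_obs()['q'].round(3));print(todo([.585,.073,.177]))
im,K,W=cam('wrist','w7.png');print(rot(bot.get_obs()).round(3),proj(K,W,[.657,.079,.066]))"
```

```text
t: 20.0
eef_pos: [0.5974, 0.0685, 0.202]
tool_rot: [0.275, -0.02, 0.961, 0.003]
contact_force: [0.1, 0.3, 0.3]
gripper_width: 0.996
grasp_force: 0.0
t 20.0 tcp [0.5974 0.0685 0.202 ] xyaw -177.44 zax [ 0.528  0.016 -0.849] F [0.1 0.3 0.3] w 0.996 g 0.0
[-1.028  0.287  0.875  2.231 -0.587  0.202  1.923]
[23.6  5.2 14.8]
[[-0.847 -0.042  0.53 ]
 [-0.039  0.999  0.017]
 [-0.53  -0.006 -0.848]] [333.29341582 202.94169683]
```

View pics/w7.png

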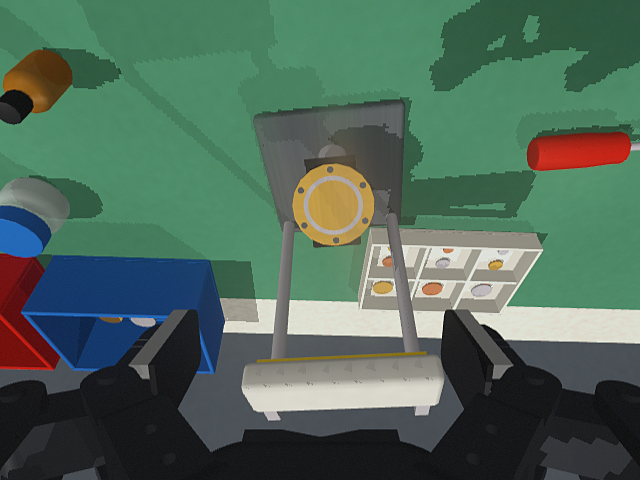

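```bash
cat > cov.py <<'E'
from h import *
st();im,K,W=cam('wrist','w8.png');p=proj(K,W,[.657,.079,.066]);print(p,bot.get_obs()['q'].round(3))
x,y=int(p[0]),int(p[1])
c=blobs(im,(12,90,80),(30,255,255),(max(x-110,0),max(y-110,0),x+110,y+110),200)[0];e=cv2.fitEllipse(cv2.convexHull(c));print(e)
P=onz(K,W,e[0],.0693);a=np.radians(8);n=np.array([-np.sin(.611)*np.cos(a),-np.sin(.611)*np.sin(a),np.cos(.611)])
print("C",(P-.004*n).round(4),"todo",todo(P-.004*n),"normal in tool",(rot(bot.get_obs()).T@n).round(3))
E
python3 cov.py
```

```text
t 20.05 tcp [0.5977 0.0691 0.2027] xyaw -177.4 zax [ 0.53   0.017 -0.848] F [-0.7 -0.7  0.9] w 0.998 g 0.0
[332.38595885 201.70098738] [-1.033  0.286  0.878  2.23  -0.587  0.202  1.924]
((332.05279541015625, 202.85540771484375), (82.0434341430664, 82.58174896240234), 171.2193603515625)
C [0.6574 0.0789 0.066 ] todo [ 21.8   7.4 147.9] normal in tool [ 0.05  -0.06  -0.997]
```

```bash
python3 -m inch '[[0.007,0.0025,0.015,0],[0.007,0.0025,0.015,0],[0.007,0.0024,0.015,0],[0,0,0.015,0],[0,0,0,0],[0,0,0,0]]'; python3 cov.py
```

```text
t: 20.7
eef_pos: [0.6093, 0.078, 0.1502]
tool_rot: [0.274, -0.023, 0.961, 0.004]
contact_force: [0.8, 0.2, 1.1]
gripper_width: 0.995
grasp_force: 0.0
t 20.7 tcp [0.6093 0.078  0.1502] xyaw -177.18 zax [ 0.527  0.02  -0.85 ] F [0.8 0.2 1.1] w 0.995 g 0.0
[318.63786417 247.95558348] [-0.934  0.421  0.784  2.238 -1.338  0.171  2.626]
((318.93304443359375, 248.1111297607422), (96.91136169433594, 98.83206176757812), 30.563058853149414)
C [0.6557 0.0794 0.066 ] todo [ 5.  -0.3 96.1] normal in tool [ 0.053 -0.057 -0.997]
```

```bash
python3 -m inch '[[0.001,0,0.015,0],[0.002,0,0.015,0],[0.001,0,0.01,0],[0,0,0,0],[0,0,0,0]]'; python3 cov.py
```

```text
t: 21.25
eef_pos: [0.6307, 0.0792, 0.1248]
tool_rot: [0.263, -0.022, 0.964, 0.003]
contact_force: [0.6, -0.4, 0.3]
gripper_width: 0.999
grasp_force: 0.0
t 21.25 tcp [0.6307 0.0792 0.1248] xyaw -177.29 zax [ 0.508  0.016 -0.861] F [ 0.6 -0.4  0.3] w 0.999 g 0.0
[318.09350082 259.98595047] [-0.826  0.484  0.676  2.185 -1.365  0.17   2.645]
((318.365234375, 260.34027099609375), (112.58585357666016, 113.54696655273438), 51.25170135498047)
C [0.6558 0.0794 0.066 ] todo [ 8.2 -0.5 63.4] normal in tool [ 0.076 -0.06  -0.995]
```

```bash
python3 -m inch '[[0.003,0,0.012,0],[0.003,0,0.012,0],[0.002,0,0.01,0],[0,0,0,0],[0,0,0,0]]'; python3 cov.py
```

```text
t: 21.8
eef_pos: [0.6458, 0.0807, 0.1012]
tool_rot: [0.252, -0.021, 0.967, 0.001]
contact_force: [0.4, -0.4, -0.7]
gripper_width: 0.997
grasp_force: 0.0
t 21.8 tcp [0.6458 0.0807 0.1012] xyaw -177.31 zax [ 0.488  0.012 -0.873] F [ 0.4 -0.4 -0.7] w 0.997 g 0.0
[315.55373395 279.40089892] [-0.759  0.538  0.609  2.143 -1.366  0.17   2.639]
((315.7073059082031, 280.2326354980469), (128.5123748779297, 130.83409118652344), 108.48539733886719)
C [0.6559 0.0793 0.066 ] todo [ 8.5 -1.4 35.9] normal in tool [ 0.098 -0.064 -0.993]
```

```bash
python3 -m inch '[[0.005,-0.001,0.01,0],[0.004,-0.0005,0.01,0],[0.004,0,0.006,0],[0,0,0,0],[0,0,0,0]]'; python3 cov.py
```

```text
t: 22.35
eef_pos: [0.6521, 0.0807, 0.0823]
tool_rot: [0.243, -0.021, 0.97, -0.001]
contact_force: [0.2, 0.3, -0.7]
gripper_width: 0.996
grasp_force: 0.0
t 22.35 tcp [0.6521 0.0807 0.0823] xyaw -177.31 zax [ 0.47   0.009 -0.882] F [ 0.2  0.3 -0.7] w 0.996 g 0.0
[315.32649581 307.28250918] [-0.718  0.576  0.568  2.12  -1.366  0.17   2.636]
((315.90325927734375, 308.2203063964844), (142.50209045410156, 145.70223999023438), 106.41126251220703)
C [0.6555 0.0795 0.066 ] todo [ 4.8 -1.1 16.1] normal in tool [ 0.118 -0.066 -0.991]
```

```bash
python3 -m inch '[[0.004,-0.0006,0.008,0],[0.003,-0.0005,0.006,0],[0,0,0,0],[0,0,0,0]]'; python3 cov.py
```

```text
t: 22.8
eef_pos: [0.6554, 0.0802, 0.0719]
tool_rot: [0.237, -0.021, 0.971, -0.001]
contact_force: [0.2, 0.4, -0.3]
gripper_width: 0.996
grasp_force: 0.0
t 22.8 tcp [0.6554 0.0802 0.0719] xyaw -177.32 zax [ 0.461  0.007 -0.887] F [ 0.2  0.4 -0.3] w 0.996 g 0.0
[316.38318724 325.04999136] [-0.697  0.596  0.547  2.107 -1.366  0.17   2.636]
((316.90240478515625, 325.9622497558594), (152.271240234375, 155.76271057128906), 112.49492645263672)
C [0.6552 0.0794 0.066 ] todo [ 3.  -0.7  5.2] normal in tool [ 0.13  -0.067 -0.989]
```

```bash
python3 -m inch '[[0.004,-0.0005,0.004,0],[0,0,0,0],[0,0,0,0]]'; python3 cov.py; python3 -m inch '[[0,0,0,0],[0,0,0,0],[0,0,0,0],[0,0,0,0]]' 0.045 40
```

```text
t: 23.15
eef_pos: [0.6549, 0.08, 0.0688]
tool_rot: [0.235, -0.021, 0.972, -0.002]
contact_force: [0.7, -0.5, 0.2]
gripper_width: 0.997
grasp_force: 0.0
t 23.15 tcp [0.6549 0.08   0.0688] xyaw -177.32 zax [ 0.457  0.007 -0.89 ] F [ 0.7 -0.5  0.2] w 0.997 g 0.0
[316.66900587 333.33259497] [-0.693  0.601  0.542  2.106 -1.366  0.17   2.635]
((317.3572082519531, 334.35589599609375), (154.030517578125, 157.79747009277344), 111.11149597167969)
C [0.6551 0.0795 0.066 ] todo [ 1.2 -0.4  2.6] normal in tool [ 0.134 -0.068 -0.989]
t: 23.6
eef_pos: [0.6548, 0.08, 0.0692]
tool_rot: [0.235, -0.021, 0.972, -0.001]
contact_force: [-4.2, 0.2, 6.7]
gripper_width: 0.633
grasp_force: 40.3
```

```bash
python3 -m inch '[[0,0,-0.01,0],[0,0,-0.02,0],[0,0,-0.04,0],[0,0,-0.045,0],[0,0,-0.045,0],[0,0,-0.04,0],[0,0,0,0],[0,0,0,0]]'; python3 - <<'E'
from h import *
st();im,K,W=cam('wrist','w9.png');print(bot.get_obs()['q'].round(3),rot(bot.get_obs()).round(3))
for c in blobs(im,(12,90,80),(30,255,255),(180,200,460,480),200)[:2]: print(cv2.fitEllipse(cv2.convexHull(c)))
E
```

```text
t: 24.4
eef_pos: [0.5677, 0.081, 0.2399]
tool_rot: [0.236, -0.023, 0.971, -0.001]
contact_force: [-0.7, -0.5, -0.7]
gripper_width: 0.63
grasp_force: 42.6
t 24.4 tcp [0.5677 0.081  0.2399] xyaw -177.09 zax [ 0.458  0.009 -0.889] F [-0.7 -0.5 -0.7] w 0.63 g 42.6
[-1.449  0.404  1.416  2.203 -0.779  0.495  2.099] [[-0.888 -0.043  0.457]
 [-0.044  0.999  0.008]
 [-0.457 -0.013 -0.889]]
((321.2491455078125, 333.16424560546875), (153.13429260253906, 157.00489807128906), 118.87876892089844)
```

View pics/w9.png

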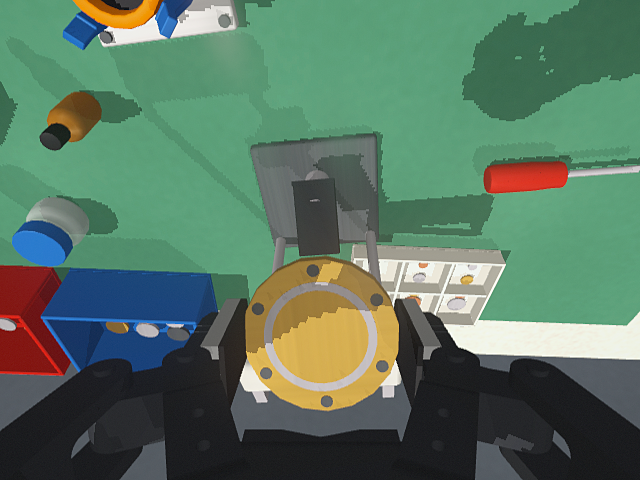

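```bash
python3 -m inch '[[0.04,0,-0.015,0],[0.04,0,-0.015,0],[0.04,0,-0.01,0],[0.04,0,-0.01,0],[0,0,0,0]]'; python3 -c "
from h import *
st();print(bot.get_obs()['q'].round(3),rot(bot.get_obs()).round(3))"
```

```text
t: 24.95
eef_pos: [0.4847, 0.073, 0.2149]
tool_rot: [0.173, -0.012, 0.985, -0.005]
contact_force: [0.8, -0.2, -2.0]
gripper_width: 0.628
grasp_force: 42.6
t 24.95 tcp [0.4847 0.073  0.2149] xyaw -178.47 zax [ 0.34  -0.005 -0.94 ] F [ 0.8 -0.2 -2. ] w 0.628 g 42.6
[-1.549  0.054  1.28   2.302  0.1    0.493  1.236] [[-0.94  -0.022  0.34 ]
 [-0.025  1.    -0.005]
 [-0.34  -0.013 -0.94 ]]
```

```bash
python3 -m inch '[[0.03,0,-0.01,0],[0.03,0,-0.01,0],[0.03,0,-0.01,0],[0,0,0,0]]'; python3 -c "
from h import *
st();print(bot.get_obs()['q'].round(3),rot(bot.get_obs()).round(3))"
```

```text
t: 25.35
eef_pos: [0.4043, 0.0741, 0.2092]
tool_rot: [0.16, -0.015, 0.987, -0.004]
contact_force: [0.0, 0.6, -1.1]
gripper_width: 0.632
grasp_force: 42.6
t 25.35 tcp [0.4043 0.0741 0.2092] xyaw -178.14 zax [ 0.317 -0.002 -0.949] F [ 0.   0.6 -1.1] w 0.632 g 42.6
[-1.407 -0.237  0.882  2.431  0.579  0.656  0.66 ] [[-0.948 -0.028  0.317]
 [-0.031  1.    -0.002]
 [-0.316 -0.012 -0.949]]
```

```bash
python3 -m inch '[[0.03,0,-0.01,0],[0.03,0,-0.01,0],[0.03,0,-0.01,0],[0.03,0,-0.01,0],[0,0,0,0]]'; python3 -c "
from h import *
st();print(bot.get_obs()['q'].round(3),rot(bot.get_obs()).round(3))"
```

```text
t: 25.85
eef_pos: [0.3904, 0.0646, 0.2297]
tool_rot: [0.18, -0.009, 0.984, 0.0]
contact_force: [0.8, 0.4, -0.1]
gripper_width: 0.63
grasp_force: 42.6
t 25.85 tcp [0.3904 0.0646 0.2297] xyaw -178.92 zax [ 0.353  0.004 -0.936] F [ 0.8  0.4 -0.1] w 0.63 g 42.6
[-0.73  -0.189  0.256  2.43   0.37   0.599  0.842] [[-0.935 -0.018  0.353]
 [-0.018  1.     0.004]
 [-0.353 -0.003 -0.936]]
```

```bash
python3 -m inch '[[0.04,0,0,0],[0.04,0,0,0],[0.04,0,0,0],[0,0,0,0]]'; python3 -c "
from h import *
st();print(bot.get_obs()['q'].round(3),rot(bot.get_obs()).round(3))"
```

```text
t: 26.25
eef_pos: [0.3692, 0.0572, 0.2452]
tool_rot: [0.185, -0.008, 0.983, 0.018]
contact_force: [0.2, 0.1, -0.2]
gripper_width: 0.633
grasp_force: 42.6
t 26.25 tcp [0.3692 0.0572 0.2452] xyaw -179.43 zax [ 0.363  0.038 -0.931] F [ 0.2  0.1 -0.2] w 0.633 g 42.6
[-0.236 -0.231 -0.15   2.432  0.124  0.582  1.107] [[-0.931 -0.023  0.363]
 [-0.009  0.999  0.038]
 [-0.364  0.032 -0.931]]
```

```bash
python3 -m inch '[[0.034,0,-0.022,0],[0.034,0,-0.022,0],[0.034,0,-0.022,0],[0.034,0,-0.022,0],[0,0,0,0]]'; python3 -c "
from h import *
st();print(bot.get_obs()['q'].round(3),rot(bot.get_obs()).round(3))"
```

```text
t: 26.75
eef_pos: [0.32, 0.0679, 0.2545]
tool_rot: [0.162, -0.008, 0.987, 0.014]
contact_force: [1.2, -0.8, -0.4]
gripper_width: 0.624
grasp_force: 42.6
t 26.75 tcp [0.32   0.0679 0.2545] xyaw -179.32 zax [ 0.32   0.03  -0.947] F [ 1.2 -0.8 -0.4] w 0.624 g 42.6
[ 0.21  -0.335 -0.551  2.435 -0.148  0.68   1.344] [[-0.947 -0.02   0.32 ]
 [-0.011  0.999  0.03 ]
 [-0.321  0.025 -0.947]]
```

```bash
python3 -m inch '[[0.035,0,-0.012,0],[0.035,0,-0.012,0],[0.035,0,-0.012,0],[0.035,0,-0.012,0],[0,0,0,0]]'; python3 -c "
from h import *
st();print(bot.get_obs()['q'].round(3),rot(bot.get_obs()).round(3))"
```

```text
t: 27.25
eef_pos: [0.2743, 0.1092, 0.2534]
tool_rot: [0.122, -0.008, 0.993, -0.003]
contact_force: [0.1, -0.2, -0.3]
gripper_width: 0.627
grasp_force: 42.6
t 27.25 tcp [0.2743 0.1092 0.2534] xyaw -179.01 zax [ 0.242 -0.004 -0.97 ] F [ 0.1 -0.2 -0.3] w 0.627 g 42.6
[-0.268 -0.334 -0.38   2.434  0.036  0.825  0.925] [[-0.97  -0.015  0.242]
 [-0.017  1.    -0.004]
 [-0.242 -0.008 -0.97 ]]
```

```bash
python3 -m inch '[[0.035,0,-0.009,0],[0.035,0,-0.009,0],[0.035,0,-0.009,0],[0.035,0,-0.009,0],[0,0,0,0]]'; python3 -c "
from h import *
st();print(bot.get_obs()['q'].round(3),rot(bot.get_obs()).round(3))
cam('scene','s10.png')"
```

```text
t: 27.75
eef_pos: [0.192, 0.1676, 0.2499]
tool_rot: [0.096, -0.006, 0.995, -0.028]
contact_force: [0.8, -0.3, -0.4]
gripper_width: 0.629
grasp_force: 42.6
t 27.75 tcp [0.192  0.1676 0.2499] xyaw -178.96 zax [ 0.192 -0.054 -0.98 ] F [ 0.8 -0.3 -0.4] w 0.629 g 42.6
[-0.678 -0.335 -0.404  2.434  0.08   0.973  0.476] [[-0.981 -0.007  0.192]
 [-0.018  0.998 -0.054]
 [-0.191 -0.057 -0.98 ]]
```

View pics/s10.png

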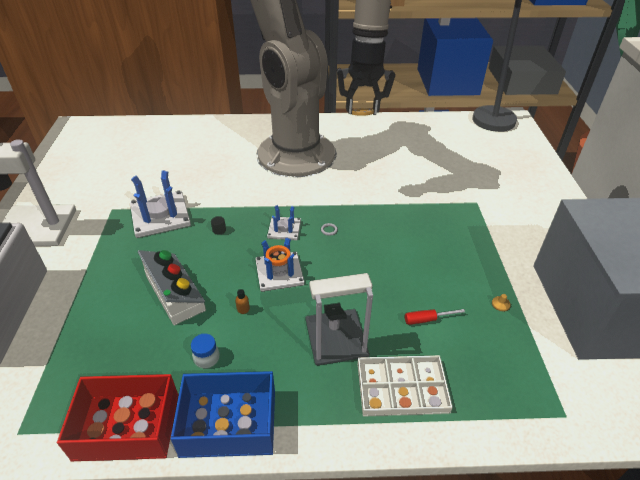

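```bash
python3 -m inch '[[-0.03,-0.02,0.006,0],[-0.03,-0.035,0.007,0],[-0.02,-0.045,0.007,0],[0,-0.045,0.003,0],[0,-0.045,0.003,0],[0,-0.045,0.002,0],[0,-0.015,0,0],[0,0,0,0]]'; python3 -c "
from h import *
st();print(bot.get_obs()['q'].round(3))";python3 -m inch '[[0.033,0.01,-0.007,0],[0.033,0.01,-0.007,0],[0.033,0.01,-0.007,0],[0,0,0,0]]'; python3 -c "
from h import *
st();print(bot.get_obs()['q'].round(3),rot(bot.get_obs()).round(3))"
```

```text
t: 28.6
eef_pos: [0.2833, -0.025, 0.2505]
tool_rot: [0.091, 0.002, 0.995, -0.029]
contact_force: [0.4, 0.7, -1.5]
gripper_width: 0.629
grasp_force: 42.6
t 28.6 tcp [ 0.2833 -0.025   0.2505] xyaw -179.98 zax [ 0.181 -0.058 -0.982] F [ 0.4  0.7 -1.5] w 0.629 g 42.6
[ 0.216 -0.336 -0.34   2.435 -0.042  0.85   1.474]
t: 29.0
eef_pos: [0.26, 0.0171, 0.2467]
tool_rot: [0.058, -0.002, 0.998, -0.032]
contact_force: [-0.5, -0.1, -0.6]
gripper_width: 0.632
grasp_force: 42.6
t 29.0 tcp [0.26   0.0171 0.2467] xyaw -179.5 zax [ 0.116 -0.063 -0.991] F [-0.5 -0.1 -0.6] w 0.632 g 42.6
[ 0.086 -0.336 -0.387  2.435 -0.039  0.925  1.311] [[-0.993 -0.001  0.116]
 [-0.009  0.998 -0.063]
 [-0.116 -0.064 -0.991]]
```

```bash
python3 -m inch '[[-0.02,-0.04,0.003,0],[-0.005,-0.045,0.003,0],[0.015,-0.045,0.001,0],[0.03,-0.04,0,0],[0,0,0,0]]'; python3 -c "
from h import *
st();print(bot.get_obs()['q'].round(3))";python3 -m inch '[[0.029,0.02,-0.005,0],[0.029,0.02,-0.005,0],[0.029,0.02,-0.004,0],[0,0,0,0]]'; python3 -c "
from h import *
st();print(bot.get_obs()['q'].round(3),rot(bot.get_obs()).round(3))"
```

```text
t: 29.5
eef_pos: [0.2371, -0.1577, 0.2475]
tool_rot: [0.058, 0.003, 0.998, -0.032]
contact_force: [0.7, 0.6, 0.2]
gripper_width: 0.629
grasp_force: 42.6
t 29.5 tcp [ 0.2371 -0.1577  0.2475] xyaw 179.89 zax [ 0.115 -0.064 -0.991] F [0.7 0.6 0.2] w 0.629 g 42.6
[ 0.295 -0.322  0.036  2.433  0.044  0.902  1.87 ]
t: 29.9
eef_pos: [0.2198, -0.1444, 0.2463]
tool_rot: [0.051, 0.002, 0.998, -0.028]
contact_force: [-0.3, 0.4, -0.7]
gripper_width: 0.63
grasp_force: 42.6
t 29.9 tcp [ 0.2198 -0.1444  0.2463] xyaw 179.96 zax [ 0.101 -0.056 -0.993] F [-0.3  0.4 -0.7] w 0.63 g 42.6
[ 0.803 -0.334 -0.358  2.435 -0.139  0.91   2.103] [[-0.995  0.006  0.101]
 [ 0.001  0.998 -0.056]
 [-0.101 -0.055 -0.993]]
```

```bash
python3 -m inch '[[0.029,0.02,-0.005,0],[0.029,0.02,-0.005,0],[0.029,0.02,-0.004,0],[0.029,0.02,-0.004,0],[0,0,0,0]]'; python3 -c "
from h import *
st();print(bot.get_obs()['q'].round(3),rot(bot.get_obs()).round(3))"
```

```text
t: 30.4
eef_pos: [0.1974, -0.1222, 0.2425]
tool_rot: [0.011, -0.003, 1.0, -0.001]
contact_force: [-0.2, -0.5, -1.2]
gripper_width: 0.629
grasp_force: 42.6
t 30.4 tcp [ 0.1974 -0.1222  0.2425] xyaw -179.66 zax [ 0.022 -0.001 -1.   ] F [-0.2 -0.5 -1.2] w 0.629 g 42.6
[ 0.881 -0.336 -0.433  2.435 -0.175  1.     2.138] [[-1.    -0.006  0.022]
 [-0.006  1.    -0.001]
 [-0.022 -0.001 -1.   ]]
```

```bash
python3 -m inch '[[0,0,0,-4.5],[0,0,0,-4.5],[-0.03,0.004,0,0],[-0.045,0.005,0,0],[-0.045,0.005,0,0],[-0.045,0.005,0,0],[-0.045,0.005,0,0],[-0.045,0.005,0,0],[-0.037,0.004,0.02,0],[-0.015,0,0.02,0],[0,0,0.02,0],[0,0,0,0]]'; python3 -c "
from h import *
st();print(bot.get_obs()['q'].round(3),rot(bot.get_obs()).round(3),todo([.4947,-.0399,.1]))"
```

```text
t: 31.6
eef_pos: [0.495, -0.0403, 0.186]
tool_rot: [0.008, -0.081, 0.997, -0.001]
contact_force: [-0.4, -0.2, -1.6]
gripper_width: 0.633
grasp_force: 42.6
t 31.6 tcp [ 0.495  -0.0403  0.186 ] xyaw -170.67 zax [ 0.017 -0.001 -1.   ] F [-0.4 -0.2 -1.6] w 0.633 g 42.6
[ 0.599  0.342 -0.764  2.006  0.307  0.891  1.406] [[-0.987 -0.162  0.017]
 [-0.162  0.987 -0.001]
 [-0.016 -0.003 -1.   ]] [ 1.7  0.7 86. ]
```

```bash
python3 -m inch '[[0.002,0.04,0,0],[0.002,0.045,0,0],[0.002,0.045,0.01,0],[0.002,0.045,0.025,0],[0.003,0.03,0.04,0],[0,0,0.04,0],[0,0,0.03,0],[0,0,0.01,0],[0,0,0,0],[0,0,0,0]]';python3 -m inch '[[0,0,0.005,0],[0,0,0.004,0],[0,0,0.003,0],[0,0,0,0]]'
```

```text
t: 32.6
eef_pos: [0.4575, 0.1579, 0.0348]
tool_rot: [0.012, -0.08, 0.997, -0.002]
contact_force: [0.3, 0.0, 0.5]
gripper_width: 0.626
grasp_force: 42.6
t: 33.0
eef_pos: [0.4566, 0.1571, 0.0212]
tool_rot: [0.011, -0.08, 0.997, -0.002]
contact_force: [0.1, -0.2, -0.6]
gripper_width: 0.635
grasp_force: 42.6
```

```bash
python3 -m inch '[[0,0,0.004,0],[0,0,0.003,0],[0,0,0.002,0],[0,0,0,0]]';python3 -m inch '[[0,0,0.0015,0],[0,0,0,0]]';python3 -m inch '[[0,0,0.0015,0],[0,0,0,0]]';
```

```text
t: 33.4
eef_pos: [0.457, 0.1575, 0.0124]
tool_rot: [0.011, -0.08, 0.997, -0.002]
contact_force: [1.2, -0.4, 4.1]
gripper_width: 0.632
grasp_force: 43.1
t: 33.6
eef_pos: [0.4575, 0.1576, 0.0113]
tool_rot: [0.011, -0.08, 0.997, -0.002]
contact_force: [0.3, -0.4, 7.6]
gripper_width: 0.629
grasp_force: 43.8
t: 33.8
eef_pos: [0.4576, 0.1576, 0.0108]
tool_rot: [0.012, -0.08, 0.997, -0.002]
contact_force: [-3.2, -2.9, 20.3]
gripper_width: 0.628
grasp_force: 51.4
```

```bash
python3 -m inch '[[0,0,-0.001,0],[0,0,0,0],[0,0,0,0],[0,0,0,0]]' 0.072;python3 -m inch '[[0,0,-0.03,0],[0,0,-0.045,0],[0,0,-0.045,0],[0,0,0,0],[0,0,0,0]]'; cat > brass.py <<'E'
from h import *
st();im,K,W=cam('wrist','w11.png')
for c in blobs(im,(12,90,80),(32,255,255),(150,120,490,420),200)[:2]:
    e=cv2.fitEllipse(cv2.convexHull(c));P=onz(K,W,e[0],.008);d=np.linalg.norm(W[:3,3]-P)
    print(np.round(e[0],1),np.round(e[1],1),"diam mm",np.round(np.array(e[1])*d/K[0,0]*1000,1),P.round(4),todo(P))
E
python3 brass.py
```

```text
t: 34.2
eef_pos: [0.4567, 0.1573, 0.0101]
tool_rot: [0.011, -0.08, 0.997, -0.002]
contact_force: [0.8, 0.2, 0.3]
gripper_width: 0.844
grasp_force: 0.0
t: 34.7
eef_pos: [0.4548, 0.1574, 0.1311]
tool_rot: [0.012, -0.08, 0.997, -0.002]
contact_force: [-0.1, 0.5, -0.7]
gripper_width: 0.843
grasp_force: 0.0
t 34.7 tcp [0.4548 0.1574 0.1311] xyaw -170.87 zax [ 0.024 -0.002 -1.   ] F [-0.1  0.5 -0.7] w 0.843 g 0.0
[321.7 242.1] [84.8 86.5] diam mm [53.9 55. ] [0.4581 0.1582 0.008 ] [ -1.7   1.2 122.1]
```

```bash
python3 -m inch '[[-0.0015,0.001,0.04,0],[0,0,0.04,0],[0,0,0.025,0],[0,0,0.01,0],[0,0,0.001,0],[0,0,0,0]]';python3 -m inch '[[0,0,0,0],[0,0,0,0],[0,0,0,0],[0,0,0,0]]' 0.045 40;python3 -c "
from h import *
st()";python3 -m inch '[[0,0,-0.02,0],[0,0,-0.045,0],[0,0,-0.045,0],[0,0,-0.04,0],[0,0,0,0],[0,0,0,0]]';python3 - <<'E'
from h import *
st();im,K,W=cam('wrist','w12.png');o=bot.get_obs();M=rot(o)
for c in blobs(im,(12,90,80),(32,255,255),(180,200,460,480),200)[:1]:
    e=cv2.fitEllipse(cv2.convexHull(c));print(e)
    for dz in(.003,.006): print(todo(onz(K,W,e[0],o['eef_pos'][2]-dz)))
print(todo([.4947,-.0399,.12]))
E
```

```text
t: 35.35
eef_pos: [0.4581, 0.1589, 0.0145]
tool_rot: [0.011, -0.08, 0.997, -0.002]
contact_force: [-0.0, -0.1, 0.6]
gripper_width: 0.845
grasp_force: 0.0
t: 35.75
eef_pos: [0.4588, 0.159, 0.016]
tool_rot: [0.012, -0.08, 0.997, -0.002]
contact_force: [-3.1, -0.4, 7.5]
gripper_width: 0.617
grasp_force: 40.3
t 35.75 tcp [0.4588 0.159  0.016 ] xyaw -170.84 zax [ 0.024 -0.002 -1.   ] F [-3.1 -0.4  7.5] w 0.617 g 40.3
t: 36.35
eef_pos: [0.4555, 0.1587, 0.1659]
tool_rot: [0.013, -0.079, 0.997, -0.002]
contact_force: [0.4, -0.9, -0.9]
gripper_width: 0.617
grasp_force: 42.2
t 36.35 tcp [0.4555 0.1587 0.1659] xyaw -170.88 zax [ 0.026 -0.002 -1.   ] F [ 0.4 -0.9 -0.9] w 0.617 g 42.2
((320.2544860839844, 318.4081726074219), (142.14356994628906, 148.7118682861328), 90.52838897705078)
[3.4 0.4 2.9]
[2.  0.4 6. ]
[  -7.1 -201.7   46.1]
```

```bash
python3 -m inch '[[-0.001,-0.03,0,0],[-0.002,-0.045,0,0],[-0.002,-0.045,0,0],[-0.002,-0.045,0,0],[-0.001,-0.025,0,0],[0,-0.0115,0,0],[0,0,0,0],[0,0,0,0],[0,0,0,0]]';python3 - <<'E'
from h import *
st();im,K,W=cam('wrist','w13.png');o=bot.get_obs()
for c in blobs(im,(12,90,80),(32,255,255),(180,200,460,480),200)[:1]:
    e=cv2.fitEllipse(cv2.convexHull(c));print(e,todo(onz(K,W,e[0],o['eef_pos'][2]-.008)))
print(todo([.4947,-.0399,.080]))
E
```

```text
t: 37.3
eef_pos: [0.4945, -0.0366, 0.1655]
tool_rot: [0.011, -0.082, 0.997, -0.001]
contact_force: [-0.4, -0.5, -0.2]
gripper_width: 0.612
grasp_force: 42.2
t 37.3 tcp [ 0.4945 -0.0366  0.1655] xyaw -170.64 zax [ 0.022 -0.001 -1.   ] F [-0.4 -0.5 -0.2] w 0.612 g 42.2
((318.507080078125, 299.9397277832031), (151.16783142089844, 186.79759216308594), 174.58583068847656) [ 9.9 -0.2  7.8]
[ 2.1 -2.7 85.6]
```

```bash
python3 -m inch '[[0.001,-0.0028,0.03,0],[0,0,0.02,0],[0,0,0.012,0],[0,0,0.008,0],[0,0,0,0],[0,0,0,0]]';python3 -c "
from h import *
st();print(todo([.4947,-.0399,.080]))"
```

```text
t: 37.95
eef_pos: [0.4963, -0.0414, 0.0962]
tool_rot: [0.011, -0.08, 0.997, -0.002]
contact_force: [0.8, -0.5, -0.8]
gripper_width: 0.617
grasp_force: 42.2
t 37.95 tcp [ 0.4963 -0.0414  0.0962] xyaw -170.8 zax [ 0.023 -0.002 -1.   ] F [ 0.8 -0.5 -0.8] w 0.617 g 42.2
[ 1.7  1.8 16.2]
```

```bash
python3 -m inch '[[0.0005,0.0008,0.005,0],[0,0,0.004,0],[0,0,0.003,0],[0,0,0,0]]';python3 -m inch '[[0,0,0.0015,0],[0,0,0.001,0],[0,0,0,0]]'
```

```text
t: 38.35
eef_pos: [0.4951, -0.0412, 0.0833]
tool_rot: [0.011, -0.08, 0.997, -0.002]
contact_force: [-0.4, -0.1, -0.4]
gripper_width: 0.619
grasp_force: 42.2
t: 38.65
eef_pos: [0.4954, -0.0411, 0.081]
tool_rot: [0.011, -0.08, 0.997, -0.002]
contact_force: [-0.2, -0.5, -0.4]
gripper_width: 0.621
grasp_force: 42.2
```

```bash
python3 -m inch '[[0,0,0.001,0],[0,0,0,0]]';python3 -m inch '[[0,0,0.001,0],[0,0,0,0]]'
```

```text
t: 38.85
eef_pos: [0.4954, -0.0411, 0.0801]
tool_rot: [0.011, -0.08, 0.997, -0.002]
contact_force: [-0.2, -0.0, 0.8]
gripper_width: 0.613
grasp_force: 42.3
t: 39.05
eef_pos: [0.4955, -0.041, 0.0798]
tool_rot: [0.011, -0.08, 0.997, -0.002]
contact_force: [-3.1, 0.1, 9.6]
gripper_width: 0.618
grasp_force: 43.8
```

```bash
python3 -m inch '[[0,0,-0.0005,0],[0,0,0,0],[0,0,0,0],[0,0,0,0]]' 0.072;python3 -m inch '[[0,0,-0.02,0],[0,0,-0.045,0],[0,0,-0.04,0],[0,0,0,0],[0,0,0,0]]';python3 - <<'E'
from h import *
st();im,K,W=cam('wrist','w14.png');o=bot.get_obs()
for c in blobs(im,(19,90,80),(32,255,255),(200,100,440,330),200)[:2]+blobs(im,(5,150,80),(17,255,255),(200,100,440,330),30)[:2]:
    e=cv2.fitEllipse(cv2.convexHull(c));P=onz(K,W,e[0],.072);d=np.linalg.norm(W[:3,3]-P);print(np.round(e[0],1),cv2.contourArea(c),(np.array(e[1])*d/K[0,0]*1000).round(1),P.round(4))
# pocket from base edges
h=cv2.cvtColor(im,cv2.COLOR_BGR2HSV)
b=blobs(im,(100,120,60),(125,255,255),(200,100,440,360),30)
for c in b[:6]: print("blue",np.round(cen(c)),cv2.contourArea(c))
# brass tone range
print(proj(K,W,[.4948,-.04,.072]),h[int(proj(K,W,[.4948,-.04,.072])[1]),int(proj(K,W,[.4948,-.04,.072])[0])])
t,K,W=cam('top')
for c in blobs(t,(8,80,80),(32,255,255),(330,205,385,260),50)[:2]: e=cv2.fitEllipse(cv2.convexHull(c));print("top",e,onz(K,W,e[0],.072))
s,K,W=cam('scene')
for c in blobs(s,(8,80,80),(32,255,255),(255,230,305,290),20)[:3]: print("scene",cv2.fitEllipse(cv2.convexHull(c)),proj(K,W,[.4948,-.04,.072]))
E
```

```text
t: 39.45
eef_pos: [0.4956, -0.0412, 0.0795]
tool_rot: [0.011, -0.08, 0.997, -0.002]
contact_force: [-0.5, 0.6, -0.3]
gripper_width: 0.841
grasp_force: 0.0
t: 39.95
eef_pos: [0.4937, -0.0412, 0.1854]
tool_rot: [0.012, -0.08, 0.997, -0.002]
contact_force: [-0.9, -0.1, -0.2]
gripper_width: 0.84
grasp_force: 0.0
t 39.95 tcp [ 0.4937 -0.0412  0.1854] xyaw -170.86 zax [ 0.024 -0.003 -1.   ] F [-0.9 -0.1 -0.2] w 0.84 g 0.0
[321.4 243.3] 5917.0 [52.7 54.7] [ 0.4949 -0.0411  0.072 ]
blue [283. 282.] 404.5
blue [364. 283.] 313.0
blue [371. 201.] 179.0
blue [276. 200.] 150.5
[323.13504509 243.40184502] [ 21 155 207]
scene ((277.13720703125, 253.6641387939453), (23.715778350830078, 25.34173583984375), 104.71742248535156) [277.90587803 249.66209146]
```

```bash
python3 - <<'E'
from h import *
t,K,W=cam("top");s,Ks,Ws=cam("scene");P=[]
for n,lo,hi,b,bs in(("y",(20,120,80),(35,255,255),(430,170,465,200),(168,270,200,300)),("r",(0,150,90),(8,255,255),(445,190,475,220),(160,255,190,285)),("g",(60,180,40),(90,255,255),(463,215,485,238),(150,245,180,272))):
    c=blobs(t,lo,hi,b)[0];cs=blobs(s,lo,hi,bs)
    if n=="g": print([ (np.round(cen(k)),cv2.contourArea(k)) for k in cs])
    p,e=two(ray(K,W,cen(c)),ray(Ks,Ws,cen(cs[0])));P.append(p);print(n,np.round(cen(c),1),cv2.contourArea(c),np.round(cen(cs[0]),1),p.round(4),round(e,4))
P=np.array(P);d=P[0]-P[2];print(np.linalg.norm(np.diff(P,axis=0),axis=1),np.degrees(np.arctan2(d[1],d[0])))
E
python3 -m inch '[[0,0,-0.01,-7.5],[0,0,0,-7.5],[0,0,0,-7.5],[0,0,0,0]]' 0;
```

```text
y [447.1 185.7] 113.0 [182.3 283.1] [ 0.5877 -0.2343  0.0706] 0.0037
r [460.1 205.6] 99.5 [173.3 268.6] [ 0.5451 -0.2608  0.0707] 0.003
[]
t: 40.6
eef_pos: [0.4926, -0.0409, 0.1938]
tool_rot: [0.01, -0.273, 0.962, -0.003]
contact_force: [0.6, -1.1, -0.6]
gripper_width: 0.164
grasp_force: 0.0Traceback (most recent call last):
  File "<stdin>", line 6, in <module>
IndexError: list index out of range
```

```bash
python3 -c "
from h import *
st();print(todo([.5835,-.2275,.18]))"
```

```text
t 40.6 tcp [ 0.4926 -0.0409  0.1938] xyaw -148.26 zax [ 0.02  -0.001 -1.   ] F [ 0.6 -1.1 -0.6] w 0.164 g 0.0
[  21.1 -206.4   15.9]
```

```bash
python3 -m inch '[[0.004,-0.03,0,0],[0.004,-0.045,0,0],[0.004,-0.045,0,0],[0.004,-0.045,0.005,0],[0.004,-0.03,0.01,0],[0.001,-0.011,0,0],[0,0,0,0],[0,0,0,0]]';cat > keys.py <<'E'
from h import *
st();im,K,W=cam('wrist','k.png');print(bot.get_obs()['q'].round(2))
P={}
for n,lo,hi,g in(("y",(20,120,80),(35,255,255),[.5877,-.2343,.0706]),("r",(0,150,80),(8,255,255),[.5451,-.2608,.0707]),("g",(55,150,30),(90,255,255),[.5025,-.2873,.0707])):
    p=proj(K,W,g);x,y=int(p[0]),int(p[1])
    B=blobs(im,lo,hi,(max(x-60,0),max(y-60,0),x+60,y+60),100)
    for c in B[:2]:
        e=cv2.fitEllipse(cv2.convexHull(c));q=onz(K,W,e[0],.0695);d=np.linalg.norm(W[:3,3]-q);print(n,p.round(),np.round(e[0],1),(np.array(e[1])*d/K[0,0]*1000).round(1),q.round(4),todo(q))
E
python3 keys.py
```

```text
t: 41.4
eef_pos: [0.5834, -0.2252, 0.182]
tool_rot: [0.01, -0.273, 0.962, -0.003]
contact_force: [0.5, 1.1, -0.2]
gripper_width: -0.006
grasp_force: 0.0
t 41.4 tcp [ 0.5834 -0.2252  0.182 ] xyaw -148.29 zax [ 0.022 -0.001 -1.   ] F [ 0.5  1.1 -0.2] w -0.006 g 0.0
[ 0.83  0.57 -0.78  1.72  0.45  1.02  2.02]
y [306. 241.] [306.7 244.7] [26.4 27.2] [ 0.5896 -0.2328  0.0695] [  1.   -8.6 112.9]
r [305. 157.] [305.8 160.1] [26.9 27.8] [ 0.5465 -0.2595  0.0695] [ 51.7  -8.6 112. ]
g [304.  61.] [299.1  63.6] [20.8 32.2] [ 0.5047 -0.2889  0.0695] [102.7 -11.6 111.1]
```

```bash
python3 -m inch '[[0.001,0,0.03,0],[0,0,0.03,0],[0,0,0.02,0],[0,0,0,0]]';python3 -m inch '[[0,0,0.004,0],[0,0,0.003,0],[0,0,0,0]]';python3 -m inch '[[0,0,0.002,0],[0,0,0.002,0],[0,0,0,0]]'
```

```text
t: 41.85
eef_pos: [0.5824, -0.2257, 0.0998]
tool_rot: [0.008, -0.274, 0.962, -0.002]
contact_force: [-0.2, 0.3, -0.0]
gripper_width: -0.005
grasp_force: 0.0
t: 42.15
eef_pos: [0.5851, -0.2279, 0.0959]
tool_rot: [0.011, -0.273, 0.962, -0.004]
contact_force: [1.0, -0.4, -0.1]
gripper_width: -0.004
grasp_force: 0.0
t: 42.45
eef_pos: [0.5852, -0.228, 0.0914]
tool_rot: [0.011, -0.273, 0.962, -0.004]
contact_force: [0.2, 0.5, 3.4]
gripper_width: 0.003
grasp_force: 1.4
```

```bash
python3 -m inch '[[0,0,-0.006,0],[0,0.009,0,0],[0,0,0.006,0],[0,0,0.004,0],[0,0,0,0]]';python3 -m inch '[[0,0,0.001,0],[0,0,0.001,0],[0,0,0,0]]'
```

```text
t: 42.95
eef_pos: [0.5796, -0.22, 0.086]
tool_rot: [0.01, -0.273, 0.962, -0.003]
contact_force: [-1.5, 2.1, 2.7]
gripper_width: -0.002
grasp_force: 1.1
t: 43.25
eef_pos: [0.58, -0.2206, 0.0848]
tool_rot: [0.01, -0.273, 0.962, -0.004]
contact_force: [-1.3, 0.6, 2.6]
gripper_width: -0.003
grasp_force: 1.5
```

```bash
python3 -m inch '[[0,-0.0012,0.0016,0],[0,0,0,0]]';python3 -m inch '[[0,-0.0012,0.0016,0],[0,0,0,0]]';python3 -m inch '[[0,-0.0006,0.0008,0],[0,0,0,0]]';python3 -m inch '[[0,-0.0006,0.0008,0],[0,0,0,0]]'
```

```text
t: 43.45
eef_pos: [0.5806, -0.2215, 0.0832]
tool_rot: [0.01, -0.273, 0.962, -0.004]
contact_force: [-1.7, 0.1, 4.2]
gripper_width: -0.003
grasp_force: 2.1
t: 43.65
eef_pos: [0.5811, -0.2223, 0.0819]
tool_rot: [0.01, -0.273, 0.962, -0.004]
contact_force: [-5.4, 1.2, 8.0]
gripper_width: -0.003
grasp_force: 4.2
t: 43.85
eef_pos: [0.5812, -0.2223, 0.0817]
tool_rot: [0.01, -0.273, 0.962, -0.004]
contact_force: [-8.1, 2.2, 13.3]
gripper_width: 0.001
grasp_force: 7.0
t: 44.05
eef_pos: [0.5814, -0.2225, 0.0815]
tool_rot: [0.009, -0.273, 0.962, -0.004]
contact_force: [-10.5, 3.9, 18.5]
gripper_width: -0.0
grasp_force: 10.0
```

```bash
python3 -m inch '[[0,0.0036,-0.0048,0],[0,0.002,-0.015,0],[0,0,-0.02,0],[0.03,0,0,0],[0.04,0,0,0],[0.03,0,0,0],[0,0,0,0],[0,0,0,0],[0,0,0,0]]';python3 keys.py
```

```text
t: 44.95
eef_pos: [0.4947, -0.2705, 0.1187]
tool_rot: [0.011, -0.273, 0.962, -0.004]
contact_force: [-0.4, 0.8, 0.5]
gripper_width: 0.004
grasp_force: 0.0
t 44.95 tcp [ 0.4947 -0.2705  0.1187] xyaw -148.27 zax [ 0.024 -0.002 -1.   ] F [-0.4  0.8  0.5] w 0.004 g 0.0
[ 0.98  0.56 -0.76  1.91  0.5   0.85  2.09]
g [281. 278.] [282.8 283. ] [26.3 27. ] [ 0.5048 -0.2854  0.0695] [  0.3 -17.5  49.4]
```

```bash
python3 -m inch '[[0,-0.0015,0.015,0],[0,0,0.01,0],[0,0,0.004,0],[0,0,0,0]]';python3 -m inch '[[0,0,0.002,0],[0,0,0.002,0],[0,0,0,0]]'
```

```text
t: 45.4
eef_pos: [0.4942, -0.2717, 0.0878]
tool_rot: [0.01, -0.273, 0.962, -0.003]
contact_force: [-0.6, -0.5, -0.5]
gripper_width: -0.003
grasp_force: 0.0
t: 45.7
eef_pos: [0.4951, -0.2725, 0.0854]
tool_rot: [0.011, -0.273, 0.962, -0.004]
contact_force: [0.6, 0.5, 3.7]
gripper_width: -0.001
grasp_force: 1.3
```

```bash
python3 -m inch '[[0,-0.0012,0.0016,0],[0,0,0,0]]';python3 -m inch '[[0,-0.0012,0.0016,0],[0,0,0,0]]';python3 -m inch '[[0,-0.0006,0.0008,0],[0,0,0,0]]';python3 -m inch '[[0,-0.0008,0.0011,0],[0,0,0,0]]'
```

```text
t: 45.9
eef_pos: [0.4957, -0.2735, 0.0837]
tool_rot: [0.011, -0.273, 0.962, -0.004]
contact_force: [-0.3, 0.5, 3.0]
gripper_width: -0.001
grasp_force: 1.9
t: 46.1
eef_pos: [0.4963, -0.2744, 0.0821]
tool_rot: [0.01, -0.273, 0.962, -0.004]
contact_force: [-1.3, 0.7, 5.4]
gripper_width: -0.0
grasp_force: 2.7
t: 46.3
eef_pos: [0.4965, -0.2746, 0.0818]
tool_rot: [0.01, -0.273, 0.962, -0.004]
contact_force: [-3.3, 3.0, 11.3]
gripper_width: 0.001
grasp_force: 5.8
t: 46.5
eef_pos: [0.4967, -0.2748, 0.0815]
tool_rot: [0.01, -0.273, 0.962, -0.004]
contact_force: [-7.6, 5.9, 20.6]
gripper_width: 0.001
grasp_force: 10.5
```

```bash
python3 -m inch '[[0,0.004,-0.005,0],[0,0.003,-0.02,0],[0,0,-0.045,0],[0,0,-0.045,0],[0,0,0,0],[0,0,0,0],[0,0,0,0],[0,0,0,0]]';python3 - <<'E'
from h import *
st();t,K,W=cam('top','t9.png');t0=cv2.imread("pics/top0.png")
d=cv2.absdiff(t,t0).max(2);m=(d>60).astype(np.uint8)
for c in cv2.findContours(cv2.morphologyEx(m,cv2.MORPH_OPEN,np.ones((2,2))),0,2)[0]:
    if cv2.contourArea(c)>12: print("changed",cv2.boundingRect(c))
for n,lo,hi in(("brass",(19,90,80),(32,255,255)),("warm",(5,80,80),(32,255,255))):
  for c in blobs(t,lo,hi,(325,200,385,265),20)[:3]: e=cv2.fitEllipse(cv2.convexHull(c));print(n,np.round(e[0],1),np.round(e[1],1),onz(K,W,e[0],.072).round(4))
E
```

```text
t: 47.3
eef_pos: [0.4896, -0.2693, 0.1932]
tool_rot: [0.009, -0.273, 0.962, -0.003]
contact_force: [-0.5, 0.3, -0.9]
gripper_width: -0.002
grasp_force: 0.0
t 47.3 tcp [ 0.4896 -0.2693  0.1932] xyaw -148.33 zax [ 0.019 -0.001 -1.   ] F [-0.5  0.3 -0.9] w -0.002 g 0.0
changed (365, 473, 8, 7)
changed (375, 468, 11, 12)
changed (265, 419, 26, 7)
changed (188, 344, 103, 84)
changed (0, 338, 232, 142)
changed (533, 325, 107, 155)
changed (526, 315, 12, 27)
changed (251, 252, 8, 8)
changed (257, 249, 12, 17)
changed (253, 247, 8, 4)
changed (558, 244, 36, 53)
changed (487, 240, 11, 7)
changed (186, 233, 25, 26)
changed (334, 229, 9, 13)
changed (338, 220, 43, 37)
changed (572, 214, 4, 9)
changed (521, 195, 36, 62)
changed (495, 195, 21, 48)
changed (289, 143, 25, 25)
warm [356.  229.9] [25.9 27.3] [ 0.4936 -0.0386  0.072 ]
```

```bash
python3 -c "
from station import bot
print(bot.hand_in())"
```

```text
the job is handed in; nothing more can be done
None
```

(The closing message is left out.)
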